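Pack the ball coupler and taper plugs into the calibration case

ROBOT

A 7-joint arm with a two-finger parallel gripper is mounted at the origin on a cart in front of the work surface, level with it; the furniture and walls round the work are solid. World frame = base frame: x ahead of the robot, y to its left, z up, the work surface at z = 0. Lengths are in mm, angles in rad, forces in N, time in s.
With the tool pointing down it reaches from about 400 to 900 mm from the base axis. Payload 5.6 kg.
Tool frame: the origin (TCP) lies between the finger pads; the fingertips stand 14 mm ahead of it and the grasp point (between the pads) lies 5 mm behind it; z points along the fingers, y is the line along which they close (so a half turn about z gives the same grasp; the last joint's range is limited). The gripper opens to 92 mm and grips with 3 to 60 N. Pads are 20 mm wide; open, the fingers measure 128 mm over their backs; the gripper's body (75 mm by 189 mm) begins 69 mm behind the grasp point.
Start: joints at [-1.299, 0.468, -0.012, 1.603, 0.006, 1.071, -0.056], TCP at [201.298, 618.052, 228.592] pointing down, gripper open.
Joint ranges: [-2.53, 2.53], [-0.31, 2.02], [-1.57, 1.55], [0.28, 2.44], [-1.29, 4.43], [0.15, 1.84], [-2.92, 2.92]. Speed limits (rad/s): [2.57, 2.57, 3.14, 3.14, 3.14, 3.14, 3.14].

INTERFACE

Orientations are given as a unit quaternion [x, y, z, w].
In Python, from cell import status, vision, job, spotter gives the robot as it stands.
- The arm moves only by the tool carry_out, never from a script. Its argument "rows" is a list that holds one entry, the list of rows, each a list of 6 numbers: the shift along the tool's x, y, z normalised to -1 to 1, where 1 is 25 cm, then the turn, a rotation vector about the tool's x, y, z normalised to -1 to 1, where 1 is 30 degrees. In form: [[[tx, ty, tz, wx, wy, wz], ...]]. A call has exactly 8 rows; each row is the pose to reach, as a shift and turn from the pose commanded when the call began, along the tool's axes at that moment; what a row does not reach only later rows make up. A row lasts 1/8 s, in which the tool goes at most 62.5 mm and 10.7 degrees, less where a joint would pass 70% of its speed; a pose out of reach is approached as far as the arm can. A call with a number of a shift or a turn outside -1 to 1 is refused whole. A call with a gripper value outside its range is refused whole. "fingers" is the opening, from -1 (shut) to 1 (fully open), set as the call begins (left out, the last holds). The fingers move at their own pace and stop on an object; "squeeze" is the grip in N (left out, the last holds). Time passes only in rows, so rows that repeat a pose let the fingers close, or fill a call up. It gives the time, the measured TCP pose, the force, the opening and the grip force at its end, in the units of the state.
- status.sense(): the state, without advancing time (a new reading comes with each control period).
- vision.snapshot(name): name is "side" or "top" or "wrist"; returns a dict with "pixels" (400x640x3 uint8, red, green, blue), "camera_matrix" (3x3 intrinsics, pixels), "distortion" ([k1, k2, p1, p2, k3] as OpenCV has them; the pictures are not rectified), "R" (3x3) and "t" (3): a world point X has camera coordinates R X + t. Camera axes: x right, y down, z forward; pixel columns grow to the right and rows downward; lengths in mm; the calibration is good to about 2 mm. A picture is of the moment at which its call begins. There is no depth.
- job.job_done(): hands the job in; it is judged then, once.
Trained networks look in the newest picture that a camera, given by its name, has taken for a name from the list of things; names that differ only in an ending like _2 or _b are one class to them, and where a whole thing is asked for, a point or a joint stands for the part that bears it (a point fixed in the world has none). Each returns a list of dicts, best first, with "score" (0 to 1); they miss things now and then, are a little off and sometimes report something else, mostly with a low value. They report only what shows in the picture. A call takes as long as a camera call. They do not tell look-alikes from the thing itself.
- spotter.find_in(camera, thing): "extent" ([left, top, right, bottom] in pixels, round what is visible of it).
- spotter.silhouettes(camera, thing): "mask" (400x640 bool, what is visible of it) and "extent" ([left, top, right, bottom] in pixels, round what is visible of it).
- spotter.spot_point(camera, thing): "point" ([column, row] in pixels: a listed point, or the origin of a listed thing).
The state is a dict: "t": time; "qpos": joint angles; "dq": joint speeds; "tau": joint torques, N m; "ee_pos": TCP position; "eef_rot": TCP orientation; "ft_force": force on the tool from outside, world axes, zero at the start; "ft_torque": the same for the moment, N m; "opening": finger opening in mm; "grasp_force": force on a finger pad.
Only numpy, scipy, OpenCV 4.12 (cv2) and the standard library are available. Lean on these libraries where they do the work, as an engineer would, in place of code of your own. Each camera call takes 0.05 s, during which the arm holds its last target. There are 200 camera calls.

TASK

Pack the calibration kit for transport: raise the coupler's lever, lower the coupler fully onto the ball in the case with its tongue pointing to the open front of the case, and press the lever down flat to lock it. Set every brass taper plug on the bench upright and fully home in a cup of its own, then lower the clear hood gently until it is closed. Leave the other things on the bench alone.

Things in the scene. Friction and masses are not known exactly. Their poses are not given: they have to be found in the camera images.
- kit_base: case base fixed on the bench: grey plate 170 x 284 x 12 mm; origin under its centre, x towards the hinged rear edge, y left, z up. Carries three aluminium cups and one ball stud; a clear hood is hinged on its rear edge. Cups: centres at x 0, y -98, -36 and +26 mm; open front edge at x = -85 mm
- ball (a point): centre of the 30 mm steel ball, on a 16 mm post on the plate, at (36, 102, 42) mm in the frame of kit_base
- cup_1 (a point): centre of the mouth of the first cup (42 mm above the underside of kit_base); the cup is 30 mm tall, inside it tapers from 50 mm across at the mouth to 35 mm at the floor 25 mm below
- cup_2 (a point): centre of the mouth of the middle cup, like cup_1
- cup_3 (a point): centre of the mouth of the cup next to the ball, like cup_1
- hood (a joint): angle of the hood, rad: 0 closed, 1.65 wide open. A clear plastic box lid 166 x 286 x 100 mm, 0.4 kg; a stiff hinge holds it at any angle (about 4 N at the tab moves it). Hinge along y at (84, 0, 14) mm in the frame of kit_base; the front rises as it opens. Open, it stands 180 mm high behind the hinge line, so come over the plate from the front or from the side of the cups
- hood_tab (a point): middle of the steel tab on the hood's front wall: 12 mm thick along y, 26 mm tall, sticks out 33 mm (this point 18 mm out). From the hinge it lies at (-184, 0, 55) mm with the hood closed; it turns with the hood
- coupler: grey ball coupler, about 0.75 kg; origin under the middle of its socket housing (50 x 50 x 57 mm, flat upright sides at y +-25 mm, 47 mm high; hollow below, 34 mm square inside; a 6 mm high lip runs back to x +37 mm), z up. Its tongue runs to -x, 88 mm from the origin, 28 mm wide, up to 36 mm high. Fully on the ball it stands flat on the plate, origin at (36, 102, 12) mm in the frame of kit_base
- lever (a joint): angle of the coupler's lever, rad: 0 pressed flat along the tongue (hook under the ball: locked), 0.9 fully raised (open). Light friction, about 0.7 N at the tip, so hold it lightly (some 5 N) or the whole coupler tips up with it; stays where left. Pivot along y at (-31, 0, 50) mm in the coupler's frame; the free end, towards -x, rises
- lever_grip (a point): point to hold on the lever bar, 50 mm out from the pivot and 6 mm above its line with the lever down; the bar is 14 mm wide (along y) and 8 mm thick, ends 61 mm from the pivot
- plug_1: taper plug 62 mm tall, 0.2 kg, heavy at the foot; origin under its foot, z along its axis, up. Brass foot 36 mm across, widens to 52 mm at 26 mm; above 31 mm a round black plastic knob 22 mm across to the top. Fully home in a cup its foot is about 20 mm above the underside of kit_base and it can still rock a little
- plug_2: taper plug like plug_1
- plug_3: taper plug like plug_1
- tape_roll: roll of yellow tape 78 mm across, 19 mm high, to be left alone
- cap_jar: small clear jar 44 mm across, 29 mm high, to be left alone
- pliers: red pliers 150 mm long lying flat, to be left alone
Mind the look-alikes: they are no part of the job. Leave any grey look-alike of the plug_2 alone.

How it is judged (in metres and radians):
On the way, in this order (a step that is already met when the one before it is completed fails the run):
1. the lever of the coupler is raised (value of joint lever above 0.6 rad), for 0.1 s.
2. the coupler stands fully on the ball, tongue to the front, lever still raised (horizontal distance between coupler and ball below 0.006 m and z of coupler in the frame of kit_base below 0.016 m and angle between coupler's own z axis and vertical below 0.08 rad and x of lever_grip in the frame of kit_base below 0 m and angle between the x axis of coupler and the x axis of kit_base, either way round below 0.25 rad and value of joint lever above 0.4 rad), for 0.2 s.
3. the lever is pressed down flat with the coupler on the ball (horizontal distance between coupler and ball below 0.006 m and z of coupler in the frame of kit_base below 0.016 m and angle between coupler's own z axis and vertical below 0.08 rad and x of lever_grip in the frame of kit_base below 0 m and angle between the x axis of coupler and the x axis of kit_base, either way round below 0.25 rad and value of joint lever below 0.1 rad), for 0.2 s.
4. the hood is closed over the locked coupler and all the plugs in their cups (all of step 3 and z of each of plug_1, plug_2, plug_3 in the frame of kit_base below 0.0245 m and angle between each of plug_1, plug_2, plug_3's own z axis and vertical below 0.1 rad and (horizontal distance between plug_1 and cup_1 below 0.006 m or horizontal distance between plug_1 and cup_2 below 0.006 m or horizontal distance between plug_1 and cup_3 below 0.006 m) and (horizontal distance between plug_2 and cup_1 below 0.006 m or horizontal distance between plug_2 and cup_2 below 0.006 m or horizontal distance between plug_2 and cup_3 below 0.006 m) and (horizontal distance between plug_3 and cup_1 below 0.006 m or horizontal distance between plug_3 and cup_2 below 0.006 m or horizontal distance between plug_3 and cup_3 below 0.006 m) and value of joint hood below 0.06 rad), for 0.2 s.
At the end, for the whole second after the job is handed in: coupler within 6 mm of the ball's axis, flat on the plate, tongue to the front, lever down (under 0.1 rad); every plug upright and home within 6 mm of a cup's axis; hood closed (under 0.06 rad) (all of step 4 and linear speed of coupler below 0.02 m/s); the robot touches nothing.
It fails at once if the hood is slammed (closing faster than 2 rad/s) (velocity of joint hood below -2 rad/s).
It fails at once if the tape roll is moved by over 40 mm (distance of tape_roll from where it was at the start of the episode above 0.04 m).
It fails at once if the jar is moved by over 40 mm (distance of cap_jar from where it was at the start of the episode above 0.04 m).
It fails at once if the pliers are moved by over 40 mm (distance of pliers from where it was at the start of the episode above 0.04 m).
Of plug_1, plug_2, plug_3 only 2 to 3 are there at a start; the rules pass over those that are not, and their reading is None.
At some moment in a run one of plug_1, plug_2, plug_3 may be knocked a few centimetres aside while the robot is not near it.
It also fails if it takes over 200 s, if anything falls off the work surface, if the arm or the gripper's body presses on something with over 40 N, if the wrist force passes 120 N, or if a joint passes its speed limit or range.

## Working session

There is one attempt and no reset: what is moved stays moved. The work goes in short steps, Python scripts to look and compute and a tool call to move; the robot and the scene stay as the last step left them, time stands still between calls to the robot, and variables do not carry over. Pictures are saved under pics/ and viewed, at most 14 in all, crops included, and the job is handed in when it is done.

Besides the shell and the picture viewer there is one more tool, called after "Emit:" as name([rows], argument=value, ...), one row to a line, values as JSON. carry_out: Moves the arm, as the interface text tells. Its arguments: {"type":"object","properties":{"rows":{"type":"array"},"fingers":{"type":"number"},"squeeze":{"type":"number"}},"required":["rows"]}

```bash
ls; mkdir -p pics
python3 - <<'E'
from cell import status, vision, job, spotter
import cv2,numpy as np
print(status.sense())
for c in ["side","top","wrist"]:
    s=vision.snapshot(c); cv2.imwrite(f"pics/{c}0.png",s["pixels"][:,:,::-1])
    print(c,s["camera_matrix"],s["distortion"],s["R"],s["t"])
    for th in ["kit_base","ball","cup_1","hood_tab","coupler","lever_grip","plug_1","tape_roll","cap_jar","pliers"]:
        try:print(th,[(np.round(d["point"]).tolist(),round(d["score"],2)) for d in spotter.spot_point(c,th)])
        except Exception as e: print(th,e)
E
```

```text
pics
{'t': 0.0, 'qpos': array([-1.29899037,  0.46838109, -0.0116102 ,  1.60358738,  0.00601985,
        1.0713788 , -0.05627005]), 'dq': array([-1.03707780e-03,  2.52842775e-04, -5.67563527e-04, -1.96875423e-03,
       -7.78020362e-04, -9.54100536e-05, -5.11756273e-04]), 'tau': array([-5.39889297e-04, -5.20570743e+01, -1.26322842e-02, -2.43744564e+01,
       -5.66133857e-02,  1.73655781e-02,  1.67907133e-04]), 'ee_pos': array([201.15995004, 617.52569285, 227.65279145]), 'eef_rot': array([ 1.56762702e-01,  9.87635922e-01, -8.57510856e-04, -6.77403852e-05]), 'ft_force': array([-0.54753765, -0.17964986, -0.61150213]), 'ft_torque': array([-0.00758045, -0.01444477, -0.00436218]), 'grasp_force': 0.0, 'opening': 91.53612657896433}
side [[388.39097142   0.         319.45188647]
 [  0.         388.39097142 201.707887  ]
 [  0.           0.           1.        ]] [-0.08055297  0.          0.          0.          0.        ] [[ 0.95394797 -0.29978815 -0.01050423]
 [-0.15934453 -0.47675591 -0.86447274]
 [ 0.25415073  0.82633581 -0.50256994]] [-575.55880956   75.32470448 1177.28179532]
kit_base [
[... 1036 characters left out ...]
[367.0, 232.0], 0.54)]
plug_1 [([404.0, 243.0], 0.58), ([403.0, 211.0], 0.56), ([365.0, 265.0], 0.55)]
tape_roll [([350.0, 144.0], 0.74)]
cap_jar [([447.0, 218.0], 0.48)]
pliers [([288.0, 270.0], 0.95)]
wrist [[355.7318549    0.         318.75625613]
 [  0.         355.7318549  196.71730091]
 [  0.           0.           1.        ]] [0.01135557 0.         0.         0.         0.        ] [[ 3.08325957e-01  9.51280685e-01 -4.04171475e-04]
 [ 9.10479698e-01 -2.94978526e-01  2.89852358e-01]
 [ 2.75611728e-01 -8.97369955e-02 -9.57071286e-01]] [-650.71109354  -33.67562029  391.7416361 ]
kit_base []
ball []
cup_1 []
hood_tab []
coupler []
lever_grip []
plug_1 []
tape_roll []
cap_jar []
pliers []
```

```bash
cat > h.py <<'E'
from cell import status, vision, job, spotter
import cv2,numpy as np
from scipy.spatial.transform import Rotation as Ro
from scipy.optimize import least_squares
def save(c,name,box=None,scale=1):
    s=vision.snapshot(c); im=np.ascontiguousarray(s["pixels"][:,:,::-1])
    if box: im=im[box[1]:box[3],box[0]:box[2]]
    cv2.imwrite(f"pics/{name}.png",cv2.resize(im,None,fx=scale,fy=scale,interpolation=cv2.INTER_CUBIC)); return s
def ray(s,p):
    u=cv2.undistortPoints(np.array([[p]],float),s["camera_matrix"],s["distortion"])[0,0]
    return -s["R"].T@s["t"], s["R"].T@np.array([u[0],u[1],1])
def atz(s,p,z):
    c,d=ray(s,p); return c+d*(z-c[2])/d[2]
def tri(l):
    A=np.zeros((3,3));b=np.zeros(3)
    R=[ray(*x) for x in l]
    for c,d in R:
        d=d/np.linalg.norm(d);P=np.eye(3)-np.outer(d,d);A+=P;b+=P@c
    X=np.linalg.solve(A,b)
    return X,[np.linalg.norm(np.cross(X-c,d/np.linalg.norm(d))) for c,d in R]
def proj(s,X):
    return cv2.projectPoints(np.array(X,float).reshape(-1,3),cv2.Rodrigues(s["R"])[0],s["t"],s["camera_matrix"],s["distortion"])[0][:,0]
def move(xyz,R=None):
    "tool-axis shift and rotvec, normalised, from the present pose to target"
    st=status.sense();R0=Ro.from_quat(st["eef_rot"])
    print("shift/250",np.round(R0.inv().apply(np.array(xyz)-st["ee_pos"])/250,4), "turn", np.round((R0.inv()*R).as_rotvec(degrees=True)/30,4) if R is not None else "")
def down(yaw): # tool pointing down, tool y axis at angle yaw in world
    y=np.array([np.cos(yaw),np.sin(yaw),0]);z=np.array([0,0,-1.]);return Ro.from_matrix(np.c_[np.cross(y,z),y,z])
E
python3 - <<'E'
import cv2
a=cv2.imread("pics/top0.png")[120:300,170:470];b=cv2.imread("pics/side0.png")[90:330,220:480]
cv2.imwrite("pics/a.png",cv2.resize(a,(800,480),interpolation=2));cv2.imwrite("pics/b.png",cv2.resize(b,(650,600),interpolation=2))
E
```

```text
(no output)
```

View pics/a.png

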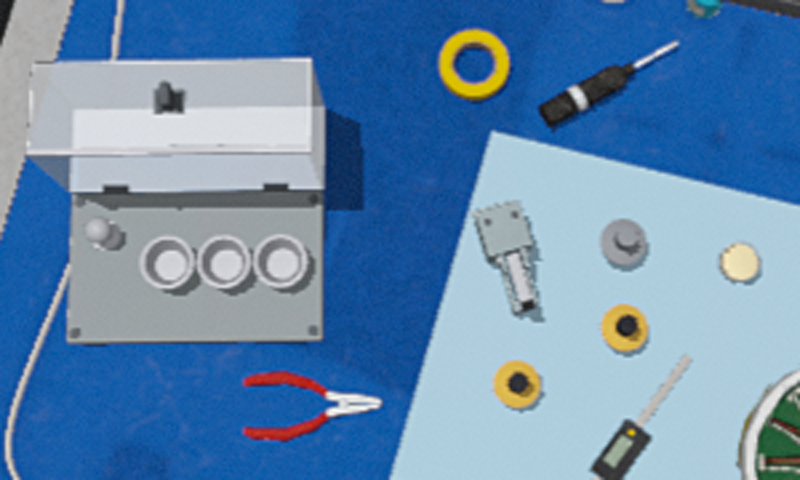

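View pics/b.png

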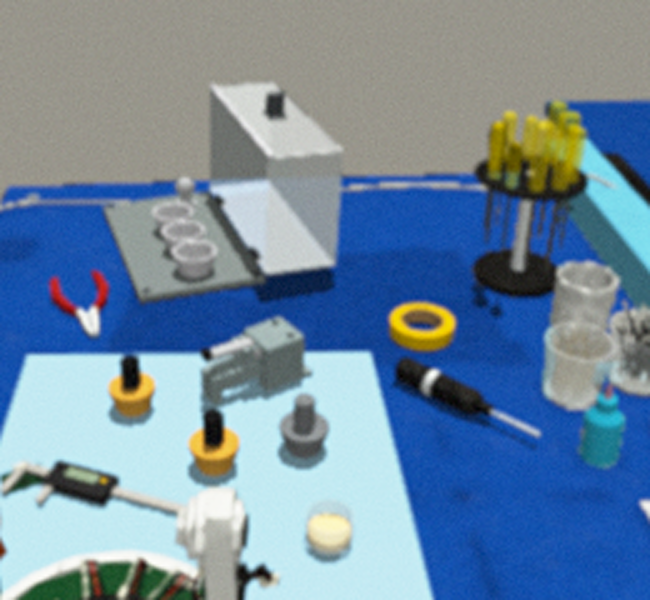

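The top view shows the plate, cups at crop (170,262), (225,262) and (282,262), and the ball at (98,230). It also shows the coupler at (505,230) with its tongue towards the robot. There are two brass plugs at (517,385) and (625,328), and a grey look-alike at (625,243) to leave alone. The side view agrees.

Run:
```python
from h import *
S=vision.snapshot("side");T=vision.snapshot("top")
sp={c:{th:[np.array(d["point"]) for d in spotter.spot_point(c,th)] for th in ["ball","cup_1","hood_tab","coupler","lever_grip","plug_1","tape_roll","cap_jar"]} for c in ["side","top"]}
for th in sp["top"]:
    for a in sp["top"][th]:
        for b in sp["side"][th]:
            X,e=tri([(T,a),(S,b)])
            if max(e)<8: print(th,np.round(a),np.round(b),X.round(1),np.round(e,1))
def full(p): return (170+p[0]*.375,120+p[1]*.375)
for n,p in dict(fr=(323,342),fl=(68,342),rr=(323,195),rl=(72,195)).items(): print(n,atz(T,full(p),12).round(1))
def fs(p): return (220+p[0]*.4,90+p[1]*.4)
for n,p in dict(fr=(142,298),fl=(105,208),rr=(262,283)).items(): print("side",n,atz(S,fs(p),12).round(1))
print("camT",-T["R"].T@T["t"],"camS",-S["R"].T@S["t"])
W=vision.snapshot("wrist");st=status.sense();R=Ro.from_quat(st["eef_rot"])
print("cam in tool",R.inv().apply(-W["R"].T@W["t"]-st["ee_pos"]),(W["R"]@R.as_matrix()).round(3))
```

```text
ball [207. 206.] [290. 164.] [553.8 191.7  44.8] [7.2 7.2]
cup_1 [274. 219.] [292. 182.] [511.6  -7.2  71.6] [3.8 3.8]
cup_1 [274. 219.] [294. 170.] [511.4 -13.2 115.9] [2.5 2.5]
cup_1 [254. 216.] [292. 182.] [525.4  56.3  38.2] [3.4 3.4]
cup_1 [254. 216.] [294. 170.] [524.8  47.9  86.1] [3.2 3.2]
cup_1 [232. 217.] [292. 182.] [535.8 126.    1.3] [1.7 1.7]
hood_tab [230. 158.] [332. 131.] [672.1  95.4 189.7] [6.6 6.6]
coupler [357. 210.] [327. 238.] [ 547.6 -248.7    2. ] [0. 0.]
lever_grip [366. 232.] [304. 228.] [ 474.1 -269.3   68. ] [1. 1.]
plug_1 [406. 245.] [306. 275.] [ 442.6 -389.1    9.7] [3.1 3.1]
plug_1 [364. 266.] [271. 253.] [ 381.9 -265.3    1.8] [0.4 0.4]
tape_roll [346. 144.] [387. 223.] [ 752.3 -221.    -3.5] [1. 1.]
cap_jar [443. 217.] [353. 304.] [ 523.9 -505.5   -5.7] [2.1 2.1]
fr [435.2 -51.1  12. ]
fl [440.5 230.9  12. ]
rr [600.2 -51.9  12. ]
rl [606.  231.3  12. ]
side fr [442.1 -61.5  12. ]
side fl [443.6 213.3  12. ]
side rr [598.5 -74.   12. ]
camT [ 305.45566233 -173.94223292 1514.63860336] camS [  261.84870301 -1109.46431589   650.73678892]
cam in tool [  82.26261375    0.74368091 -155.82977353] [[ 0.001  1.     0.   ]
 [-0.957  0.002 -0.29 ]
 [-0.29   0.     0.957]]
```

Emit:
carry_out([
  [[-0.15,-0.09,-0.05,0,0,0],[-0.3,-0.18,-0.1,0,0,0],[-0.5,-0.3,-0.16,0,0,0],[-0.7,-0.4,-0.22,0,0,0],[-0.93,-0.54,-0.3,0,0,0],[-0.93,-0.54,-0.3,0,0,0],[-0.93,-0.54,-0.3,0,0,0],[-0.93,-0.54,-0.3,0,0,0]],
])

```text
t: 3.6
ee_pos: [378.9, 419.0, 303.0]
eef_rot: [0.155, 0.988, -0.0, -0.001]
ft_force: [-0.4, 0.6, 0.1]
opening: 92.1
grasp_force: 0.0
```

Emit:
carry_out([
  [[-0.15,-0.17,0,0,0,0],[-0.3,-0.35,0,0,0,0],[-0.45,-0.52,0,0,0,0],[-0.6,-0.7,0,0,0,0],[-0.68,-0.79,0,0,0,0],[-0.68,-0.79,0,0,0,0],[-0.68,-0.79,0,0,0,0],[-0.68,-0.79,0,0,0,0]],
])

```text
t: 4.6
ee_pos: [480.2, 179.3, 303.3]
eef_rot: [0.155, 0.988, 0.0, -0.0]
ft_force: [-0.7, 0.1, -0.5]
opening: 92.2
grasp_force: 0.0
```

Emit:
carry_out([
  [[-0.08,-0.2,0,0,0,0],[-0.16,-0.4,0,0,0,0],[-0.24,-0.6,0,0,0,0],[-0.32,-0.8,0,0,0,0],[-0.37,-0.89,0,0,0,0],[-0.37,-0.89,0,0,0,0],[-0.37,-0.89,0,0,0,0],[-0.37,-0.89,0,0,0,0]],
])

```text
t: 5.6
ee_pos: [500.1, -61.0, 303.5]
eef_rot: [0.155, 0.988, 0.0, -0.0]
ft_force: [0.3, -0.1, -1.0]
opening: 92.0
grasp_force: 0.0
```

Run:
```python
from h import *
print(status.sense()["ee_pos"]);S=vision.snapshot("wrist");T=S
for th in ["ball","cup_1","coupler","lever_grip","plug_1"]:
    for d in spotter.spot_point("wrist",th):
        p=d["point"];print(th,np.round(p),round(d["score"],2),atz(S,p,dict(ball=42,cup_1=42,coupler=0,lever_grip=56,plug_1=0)[th]).round(1))
move((515,-258,250),down(1.84))
```

```text
[500.1015636  -61.01811062 303.46942109]
ball [540. 144.] 0.88 [560.1 191.8  42. ]
cup_1 [474. 133.] 0.96 [523.6 121.7  42. ]
cup_1 [371. 170.] 0.85 [530.   -4.4  42. ]
cup_1 [419. 152.] 0.84 [525.9  55.4  42. ]
cup_1 [268. 343.] 0.75 [ 724.1 -206.6   42. ]
coupler [199. 233.] 0.89 [ 553.4 -251.7    0. ]
lever_grip [141. 202.] 0.57 [ 480.  -275.8   56. ]
plug_1 [109. 252.] 0.88 [ 541.8 -383.8    0. ]
plug_1 [ 76. 191.] 0.67 [ 447.9 -384.     0. ]
plug_1 [140. 119.] 0.56 [ 387.6 -260.6    0. ]
shift/250 [-0.2983 -0.7249  0.2144] turn [ 2.0000e-04  2.0000e-04 -1.1144e+00]
```

Emit:
carry_out([
  [[-0.06,-0.15,0.04,0,0,-0.2],[-0.12,-0.3,0.08,0,0,-0.4],[-0.18,-0.45,0.12,0,0,-0.6],[-0.24,-0.6,0.18,0,0,-0.8],[-0.3,-0.72,0.21,0,0,-1],[-0.3,-0.72,0.21,0,0,-1],[-0.3,-0.72,0.21,0,0,-1],[-0.3,-0.72,0.21,0,0,-1]],
])

```text
t: 6.9
ee_pos: [516.1, -256.0, 251.4]
eef_rot: [-0.105, 0.994, 0.0, 0.0]
ft_force: [0.2, 0.2, 0.1]
opening: 91.8
grasp_force: 0.0
```

Run:
```python
from h import *
print(status.sense());S=save("wrist","w1")
for th in ["coupler","lever_grip","plug_1"]:
    for d in spotter.spot_point("wrist",th):
        p=d["point"];print(th,np.round(p),round(d["score"],2),atz(S,p,dict(coupler=0,lever_grip=56,plug_1=0)[th]).round(1))
```

```text
{'t': 6.9, 'qpos': array([ 0.02265826,  0.33276731,  0.47649764,  1.79111103, -0.1736695 ,
        1.05877231,  2.34326075]), 'dq': array([-0.00306371, -0.00024489,  0.00232756, -0.0011194 ,  0.00138498,
       -0.00191306,  0.00404061]), 'tau': array([ 3.43201356e-01, -4.03846765e+01,  4.33337241e+00, -2.38052309e+01,
        7.77189690e-02,  4.16477001e-02, -9.22981213e-03]), 'ee_pos': array([ 516.05617145, -255.95498933,  251.38154801]), 'eef_rot': array([-1.04914674e-01,  9.94481137e-01,  2.78499933e-04,  3.20529388e-04]), 'ft_force': array([0.19319773, 0.20528666, 0.11541641]), 'ft_torque': array([0.03102534, 0.02456459, 0.00055287]), 'grasp_force': 0.0, 'opening': 91.77052074218363}
coupler [311. 194.] 0.76 [ 554.6 -256.3    0. ]
coupler [543.  76.] 0.65 [372.4 -38.5   0. ]
lever_grip [307. 131.] 0.6 [ 476.9 -275.1   56. ]
lever_grip [341.  40.] 0.49 [ 390.3 -261.2   56. ]
plug_1 [342.  44.] 0.95 [ 386.9 -257.4    0. ]
plug_1 [218.  77.] 0.71 [ 446.6 -381.5    0. ]
plug_1 [209. 162.] 0.71 [ 542.7 -379.8    0. ]
```

View pics/w1.png

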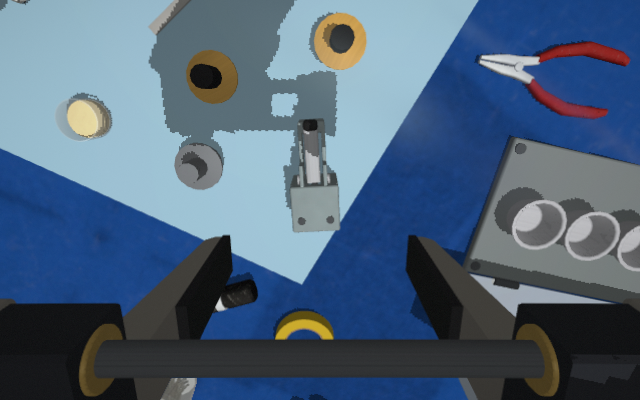

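The wrist view shows the coupler's housing top with corners near (291,180), (338,176), (341,229) and (295,232). The dark lever tip is at (310,125) and the plugs' knobs are clear.

Run:
```python
from h import *
S=vision.snapshot("wrist");T=vision.snapshot("top")
im=S["pixels"][110:245,270:360,::-1];
im2=T["pixels"][190:250,335:385,::-1]
cv2.imwrite("pics/c1.png",np.hstack([cv2.resize(im,(400,600),interpolation=2),cv2.resize(im2,(400,600),interpolation=2)]))
c=[atz(S,p,57) for p in [(291,180),(338,176),(341,229),(295,232)]]
print(np.round(c,1),np.mean(c,0)); 
for a,b in [(0,1),(3,2),(0,3),(1,2)]: v=c[b]-c[a];print(np.linalg.norm(v),np.arctan2(v[1],v[0]))
```

```text
[[ 528.1 -282.1   57. ]
 [ 514.  -236.4   57. ]
 [ 569.4 -220.4   57. ]
 [ 583.  -267.3   57. ]] [ 548.62380432 -251.54377044   57.        ]
47.780379087912394 1.8694795138862967
48.835134554256214 1.852311740970158
56.88731687821518 0.26325964448134964
57.69808475681003 0.28191980257950977
```

View pics/c1.png

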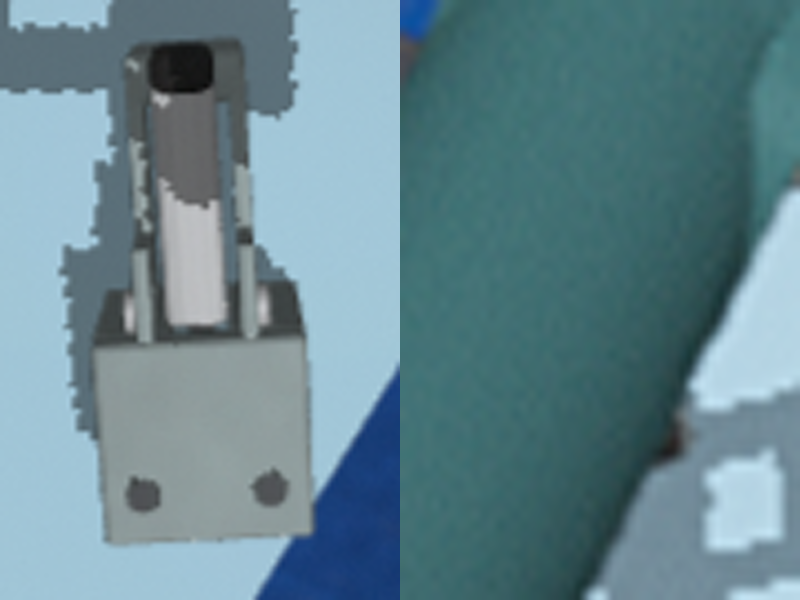

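The crop shows the housing top at full-image (292,187.6), (338,186), (340.4,230) and (293.6,232.2). The lever runs from (314,182) to its black tip at (311,120).

Run:
```python
from h import *
S=vision.snapshot("wrist")
c=[atz(S,p,57) for p in [(291.8,187.6),(338.2,186),(340.4,230),(293.6,232.2)]]
print(np.round(c,1),np.mean(c,0)); 
for a,b in [(0,1),(3,2),(0,3),(1,2)]: v=c[b]-c[a];print(np.linalg.norm(v),np.arctan2(v[1],v[0]))
print(atz(S,(314,182),57),atz(S,(311,119.5),60),atz(S,(311,125.3),60))
```

```text
[[ 535.6 -280.1   57. ]
 [ 524.  -234.2   57. ]
 [ 570.5 -221.1   57. ]
 [ 583.3 -269.1   57. ]] [ 553.33701876 -251.14656732   57.        ]
47.347835808648384 1.8174648841702918
49.63698319831496 1.8323682419511373
49.035774506094675 0.22778905294795584
48.306395070391645 0.27478280246232994
[ 525.03708558 -259.21051789   57.        ] [ 464.52511778 -274.79962422   60.        ] [ 469.86885236 -273.69214759   60.        ]
```

Run:
```python
from h import *
move((475,-271.5,56),down(1.825))
```

```text
shift/250 [ 0.1717 -0.0227  0.781 ] turn [-0.0001  0.0007 -0.0861]
```

Emit:
carry_out([
  [[0.05,-0.01,0.1,0,0,-0.03],[0.1,-0.02,0.25,0,0,-0.06],[0.172,-0.023,0.4,0,0,-0.086],[0.172,-0.023,0.55,0,0,-0.086],[0.172,-0.023,0.65,0,0,-0.086],[0.172,-0.023,0.72,0,0,-0.086],[0.172,-0.023,0.76,0,0,-0.086],[0.172,-0.023,0.781,0,0,-0.086]],
], fingers=-0.13, squeeze=5)

```text
t: 8.25
ee_pos: [475.0, -272.0, 55.8]
eef_rot: [-0.127, 0.992, -0.0, 0.0]
ft_force: [-0.5, -0.0, 0.5]
opening: 40.0
grasp_force: 0.0
```

Run:
```python
from h import *
S=vision.snapshot("wrist");T=vision.snapshot("side")
im=S["pixels"][:,:,::-1];
im2=T["pixels"][180:280,250:350,::-1]
cv2.imwrite("pics/c2.png",np.hstack([cv2.resize(im,(480,300),interpolation=2),cv2.resize(im2,(300,300),interpolation=2)]))
move((475,-271.5,56),down(1.825))
```

```text
shift/250 [-0.0006  0.0018 -0.0003] turn [-0.0003  0.0005 -0.0009]
```

View pics/c2.png

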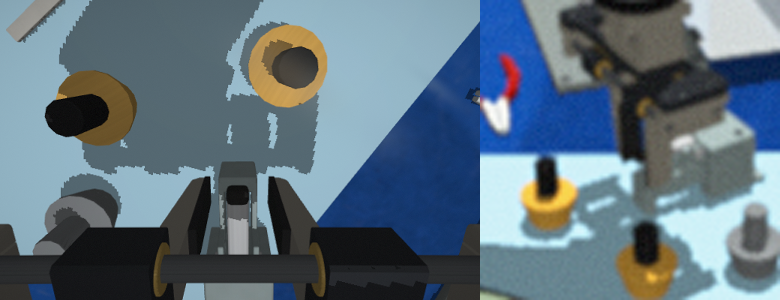

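The lever bar lies midway between the fingers.

Emit:
carry_out([
  [[0,0,0,0,0,0],[0,0,0,0,0,0],[0,0,0,0,0,0],[0,0,0,0,0,0],[0,0,0,0,0,0],[0,0,0,0,0,0],[0,0,0,0,0,0],[0,0,0,0,0,0]],
], fingers=-1, squeeze=5)

```text
t: 9.35
ee_pos: [475.0, -272.2, 56.0]
eef_rot: [-0.126, 0.992, -0.0, 0.0]
ft_force: [0.2, -1.9, 1.0]
opening: 14.1
grasp_force: 5.0
```

Emit:
carry_out([
  [[-0.004,0,-0.02,0,0,0],[-0.009,0,-0.039,0,0,0],[-0.016,0,-0.058,0,0,0],[-0.025,0,-0.076,0,0,0],[-0.036,0,-0.093,0,0,0],[-0.048,0,-0.109,0,0,0],[-0.062,0,-0.123,0,0,0],[-0.078,0,-0.136,0,0,0]],
])

```text
t: 10.35
ee_pos: [493.3, -267.0, 89.9]
eef_rot: [-0.126, 0.992, 0.0, -0.0]
ft_force: [-0.1, -1.1, -1.1]
opening: 14.1
grasp_force: 5.0
```

Emit:
carry_out([
  [[-0.007,0,-0.005,0,0,0],[-0.013,0,-0.01,0,0,0],[-0.016,0,-0.014,0,0,0],[-0.016,0,-0.014,0,0,0],[-0.016,0,-0.014,0,0,0],[-0.016,0,-0.014,0,0,0],[-0.016,0,-0.014,0,0,0],[-0.016,0,-0.014,0,0,0]],
])

```text
t: 11.35
ee_pos: [497.8, -265.8, 93.3]
eef_rot: [-0.127, 0.992, 0.0, 0.0]
ft_force: [2.7, 0.4, -4.1]
opening: 14.0
grasp_force: 5.0
```

Run:
```python
from h import *
S=vision.snapshot("wrist");T=vision.snapshot("side")
im=S["pixels"][:,:,::-1];
im2=T["pixels"][180:280,250:350,::-1]
cv2.imwrite("pics/c3.png",np.hstack([cv2.resize(im,(480,300),interpolation=2),cv2.resize(im2,(300,300),interpolation=2)]))
```

```text
(no output)
```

View pics/c3.png

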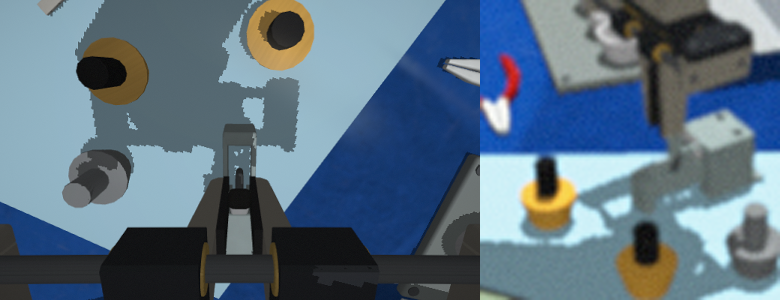

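The lever is up in the grip and the coupler is flat on the bench. Next I release it and back off.

Emit:
carry_out([
  [[0,0,0,0,0,0],[0,0,0,0,0,0],[0,0,0,0,0,0],[0,0,-0.05,0,0,0],[0,0,-0.15,0,0,0],[0,0,-0.3,0,0,0],[-0.1,0,-0.45,0,0,0],[-0.1,0,-0.45,0,0,0]],
], fingers=-0.13)

```text
t: 12.45
ee_pos: [525.0, -259.8, 209.7]
eef_rot: [-0.128, 0.992, -0.002, 0.004]
ft_force: [-0.1, -0.6, 0.6]
opening: 39.9
grasp_force: 0.0
```

Run:
```python
from h import *
S=vision.snapshot("wrist");T=vision.snapshot("side")
print(status.sense()["ee_pos"])
for th in ["coupler","lever_grip"]:
  for c,s in [("wrist",S),("side",T)]:
    for d in spotter.spot_point(c,th): print(th,c,np.round(d["point"]),round(d["score"],2),atz(s,d["point"],0 if th=="coupler" else 90).round(1))
im=S["pixels"][80:280,220:420,::-1];
im2=T["pixels"][180:280,250:350,::-1]
cv2.imwrite("pics/c4.png",np.hstack([cv2.resize(im,(400,400),interpolation=2),cv2.resize(im2,(400,400),interpolation=2)]))
```

```text
[ 521.48869916 -259.57072106  206.23518726]
coupler wrist [319. 194.] 0.55 [ 551.6 -252.7    0. ]
coupler side [326. 240.] 0.66 [ 542.  -252.7    0. ]
lever_grip wrist [321. 160.] 0.96 [ 497.9 -264.6   90. ]
lever_grip side [312. 218.] 0.56 [ 502.1 -263.    90. ]
```

View pics/c4.png

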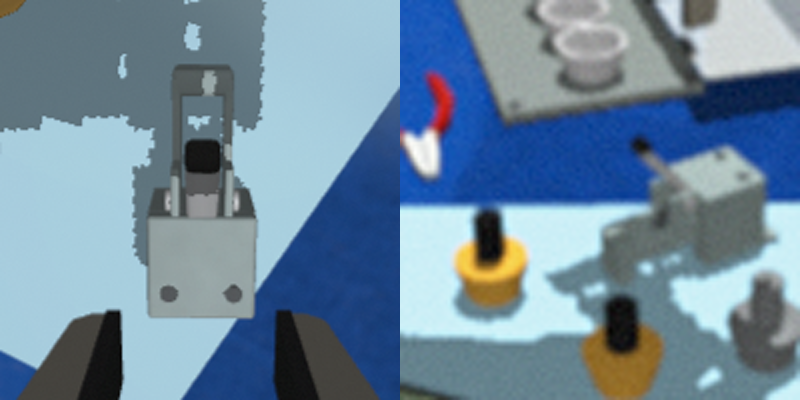

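The lever is raised, and the housing top has corners near full-image (294,189), (347.5,188), (348,238.5) and (294.5,238.5).

Run:
```python
from h import *
S=vision.snapshot("wrist")
c=[atz(S,p,57) for p in [(294,189),(347.5,188),(348,238.5),(294.5,238.5)]]
m=np.mean(c,0);print(np.round(c,1),m,status.sense()["ee_pos"]); 
for a,b in [(0,1),(3,2),(0,3),(1,2)]: v=c[b]-c[a];print(np.linalg.norm(v),np.arctan2(v[1],v[0]))
move((m[0],m[1],27),down(1.825))
```

```text
[[ 528.4 -279.5   57. ]
 [ 515.6 -233.8   57. ]
 [ 562.  -220.1   57. ]
 [ 574.5 -268.    57. ]] [ 545.13305298 -250.36518288   57.        ] [ 520.75385075 -259.73836579  204.93589478]
47.38598844978487 1.8444325421217407
49.444487341082684 1.8249943486442592
47.45991659759945 0.24419011247701564
48.40478278698012 0.28710327537746055
shift/250 [-0.105   0.0112  0.7116] turn [ 0.0019 -0.0033 -0.0021]
```

Emit:
carry_out([
  [[-0.03,0,0,0,0,0],[-0.08,0.01,0.1,0,0,0],[-0.117,0.011,0.25,0,0,0],[-0.117,0.011,0.4,0,0,0],[-0.117,0.011,0.53,0,0,0],[-0.117,0.011,0.63,0,0,0],[-0.117,0.011,0.69,0,0,0],[-0.117,0.011,0.712,0,0,0]],
], fingers=1)

```text
t: 13.8
ee_pos: [549.2, -249.6, 27.0]
eef_rot: [-0.127, 0.992, 0.0, -0.0]
ft_force: [0.7, 0.7, 0.8]
opening: 92.0
grasp_force: 0.0
```

Emit:
carry_out([
  [[0,0,0,0,0,0],[0,0,0,0,0,0],[0,0,0,0,0,0],[0,0,0,0,0,0],[0,0,0,0,0,0],[0,0,0,0,0,0],[0,0,0,0,0,0],[0,0,0,0,0,0]],
], fingers=-1, squeeze=30)

```text
t: 14.8
ee_pos: [550.1, -250.9, 28.4]
eef_rot: [-0.126, 0.992, -0.001, 0.001]
ft_force: [1.2, -4.6, 2.5]
opening: 50.3
grasp_force: 30.0
```

Run:
```python
from h import *
s=status.sense();print(s["ee_pos"],s["opening"],s["grasp_force"])
S=save("wrist","w5")
for d in spotter.spot_point("wrist","coupler"): print(d["point"],d["score"],atz(S,d["point"],0))
for d in spotter.spot_point("wrist","lever_grip"): print(d["point"],d["score"],atz(S,d["point"],90))
```

```text
[ 550.07458483 -250.85367091   28.44422637] 50.29152405097049 29.997977167367935
[317.1, 246.3] 0.87 [ 553.28110786 -250.27892669    0.        ]
[318.1, 197.0] 0.97 [ 498.2946584  -263.55891717   90.        ]
```

View pics/w5.png

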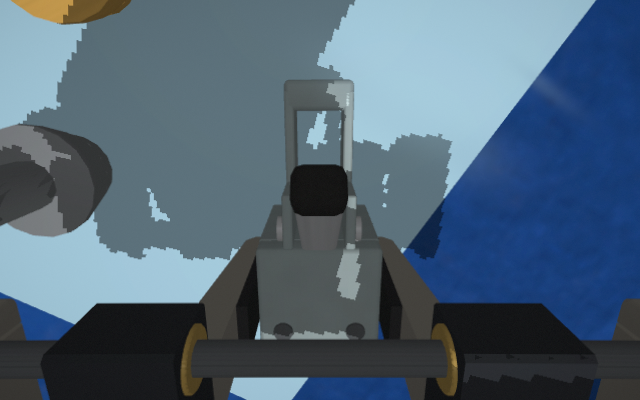

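Run:
```python
from h import *
S=vision.snapshot("wrist");st=status.sense();R=Ro.from_quat(st["eef_rot"])
for n,p,z in [("front edge",(320,249),57),("tongue tip top",(320,80),36),("tongue tip low",(320,80),30),("tip18",(320,80),20),("hole",(283,331),57),("hole",(355,331),57)]:
    q=R.inv().apply(atz(S,p,z)-st["ee_pos"]);print(n,q.round(1))
move((550,-250,180),down(np.pi/2))
```

```text
front edge [ 22.    1.2 -28.6]
tongue tip top [85.2  1.1 -7.7]
tongue tip low [85.3  1.1 -1.7]
tip18 [85.6  1.2  8.3]
hole [-15.9 -14.3 -28.5]
hole [-15.7  16.  -28.6]
shift/250 [-0.0014  0.002  -0.6062] turn [-0.0037  0.0032  0.4839]
```

Emit:
carry_out([
  [[0,0,-0.05,0,0,0],[0,0,-0.15,0,0,0],[0,0,-0.28,0,0,0.05],[0,0,-0.4,0,0,0.15],[0,0,-0.5,0,0,0.27],[0,0,-0.58,0,0,0.4],[0,0,-0.66,0,0,0.484],[0,0,-0.7,0,0,0.484]],
])

```text
t: 16.0
ee_pos: [548.3, -248.0, 202.4]
eef_rot: [-0.001, 1.0, 0.001, -0.001]
ft_force: [0.2, -0.4, -8.9]
opening: 49.9
grasp_force: 30.0
```

Run:
```python
from h import *
s=status.sense();print(s["ee_pos"],s["opening"],s["grasp_force"],s["ft_force"],s["qpos"])
move((500,-10,200),down(np.pi/2))
```

```text
[ 548.26920819 -248.04955543  202.40935322] 49.92904760839003 29.997403398156166 [ 0.16092997 -0.37750147 -8.87571933] [-0.03022939  0.44405119  0.52641759  1.77597696 -0.26129046  0.99466199
  2.17089676]
shift/250 [0.1915 0.9525 0.0122] turn [ 0.0041 -0.005   0.0032]
```

Emit:
carry_out([
  [[0.03,0.12,0,0,0,0],[0.06,0.28,0,0,0,0],[0.1,0.45,0,0,0,0],[0.14,0.62,0,0,0,0],[0.18,0.78,0,0,0,0],[0.19,0.9,0,0,0,0],[0.19,0.95,0,0,0,0],[0.19,0.95,0,0,0,0]],
])

```text
t: 17.0
ee_pos: [501.2, -11.7, 202.4]
eef_rot: [-0.001, 1.0, -0.0, -0.001]
ft_force: [-0.1, -0.3, -7.8]
opening: 49.7
grasp_force: 30.0
```

Run:
```python
from h import *
s=status.sense();print(s["ee_pos"],s["grasp_force"])
S=save("wrist","w6")
for th in ["ball","cup_1","hood_tab","kit_base"]:
  for d in spotter.spot_point("wrist",th): print(th,np.round(d["point"],1),round(d["score"],2),atz(S,d["point"],{"kit_base":0}.get(th,42)).round(1))
```

```text
[501.2310028  -11.74334855 202.36205515] 29.99718926846981
ball [531.  245.2] 0.63 [562.7 193.7  42. ]
ball [457.4 208.3] 0.17 [525.5 118.8  42. ]
cup_1 [390.8 210.5] 0.63 [527.9  56.7  42. ]
cup_1 [457.9 209.4] 0.61 [526.6 119.4  42. ]
cup_1 [416.3 194.1] 0.16 [511.8  79.3  42. ]
kit_base [414.8 192.5] 0.94 [522.3  89.5   0. ]
```

View pics/w6.png

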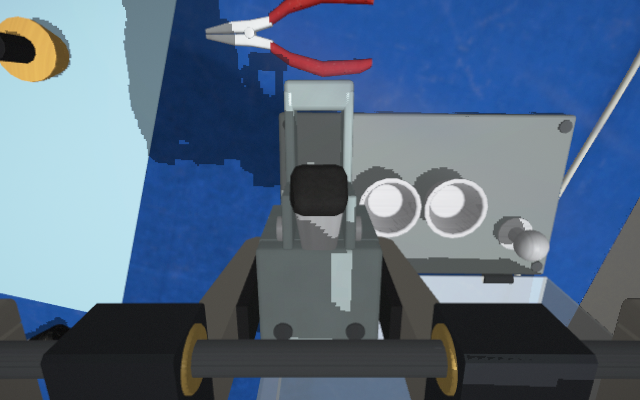

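The view shows two cups at (391,208) and (457,209), the ball at (531,246) and the plate's front-left corner at (574,115). The coupler hangs level in the grip.

```bash
cat >> h.py <<'E'
def fitbase(S,P,Q):
    P=np.array(P,float);Q=np.array(Q,float)
    def w(v): c,s=np.cos(v[2]),np.sin(v[2]); return np.c_[v[0]+c*P[:,0]-s*P[:,1],v[1]+s*P[:,0]+c*P[:,1],P[:,2]]
    r=least_squares(lambda v:(proj(S,w(v))-Q).ravel(),[523,90,0],x_scale=[10,10,.1]);return r.x,r.fun.reshape(-1,2).round(1)
def w(v,p): c,s=np.cos(v[2]),np.sin(v[2]); return np.array([v[0]+c*p[0]-s*p[1],v[1]+s*p[0]+c*p[1],p[2]])
E
python3 - <<'E'
from h import *
S=vision.snapshot("wrist")
im=S["pixels"]
g=cv2.cvtColor(im,cv2.COLOR_RGB2GRAY)
cv2.imwrite("pics/c7.png",cv2.resize(im[170:290,350:580,::-1],(800,417),interpolation=2))
v,r=fitbase(S,[(-85,142,12),(36,102,42),(0,-36,42),(0,26,42)],[(574.5,115),(531,246),(391,208),(457,208.5)])
print(v,r.tolist(),w(v,(36,102,0)))
E
```

```text
[ 5.27834817e+02  8.94100499e+01 -3.25298429e-03] [[3.3, -0.6], [-0.4, -1.0], [-1.5, 1.2], [-1.3, 0.9]] [564.16643011 191.29240298   0.        ]
```

View pics/c7.png

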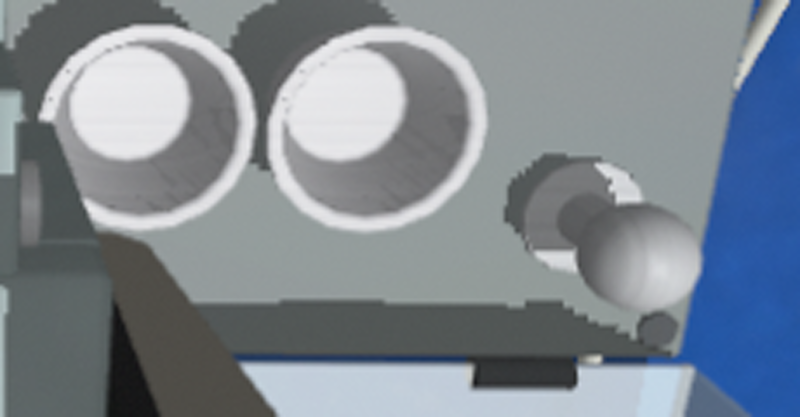

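The crop gives the ball centre at full-image (533.5,244.2) and the mouths at (458.5,206.8) and (393,206.5).

Run:
```python
from h import *
S=vision.snapshot("wrist")
v,r=fitbase(S,[(-85,142,12),(36,102,42),(0,-36,42),(0,26,42)],[(575.5,114.5),(533.3,244.2),(393,206.5),(458.5,206.8)])
print(v,r.tolist(),w(v,(36,102,0)))
b=atz(S,(533.3,244.2),42);print(b)
T=vision.snapshot("top"); d=spotter.spot_point("top","ball"); print([(atz(T,x["point"],42),x["score"]) for x in d])
move((555,180,200),down(np.pi/2+v[2]))
```

```text
[ 5.26518127e+02  9.10979595e+01 -3.35339271e-03] [[4.1, -1.5], [-1.1, -0.5], [-1.9, 1.3], [-1.1, 1.2]] [562.8599697 192.9766641   0.       ]
[563.33109506 194.07395547  42.        ]
[(array([568.77990399, 200.853973  ,  42.        ]), 0.7)]
shift/250 [-0.2125  0.7711  0.0113] turn [-0.0002  0.      0.0054]
```

Emit:
carry_out([
  [[-0.03,0.06,0,0,0,0],[-0.07,0.14,0.02,0,0,0],[-0.12,0.23,0.05,0,0,0],[-0.17,0.33,0.08,0,0,0],[-0.21,0.42,0.12,0,0,0],[-0.24,0.47,0.16,0,0,0],[-0.245,0.48,0.2,0,0,0],[-0.245,0.48,0.2,0,0,0]],
])

```text
t: 18.45
ee_pos: [562.0, 106.7, 151.6]
eef_rot: [0.0, 1.0, -0.001, -0.001]
ft_force: [0.6, -1.2, -7.8]
opening: 50.0
grasp_force: 30.0
```

Run:
```python
from h import *
s=status.sense();print(s["ee_pos"],s["grasp_force"])
S=vision.snapshot("wrist")
for th in ["ball","cup_1"]:
  for d in spotter.spot_point("wrist",th): print(th,np.round(d["point"],1),round(d["score"],2),atz(S,d["point"],42).round(1))
b=[d["point"] for d in spotter.spot_point("wrist","ball")][0]
x,y=int(b[0]),int(b[1])
im=S["pixels"]
cv2.imwrite("pics/c8.png",np.hstack([cv2.resize(im[y-40:y+40,x-40:x+40,::-1],(400,400),interpolation=2),cv2.resize(im[200:360,240:400,::-1],(400,400),interpolation=2)]));print(x-40,y-40)
```

```text
[561.97218946 106.73330442 151.57261256] 29.997084885835648
ball [426.4 198.3] 0.95 [561.2 191.2  42. ]
cup_1 [250.9 152.9] 0.97 [525.7  56.3  42. ]
cup_1 [170.  154.3] 0.85 [526.9  -4.5  42. ]
cup_1 [332.5 154.9] 0.57 [527.1 117.6  42. ]
386 158
```

View pics/c8.png

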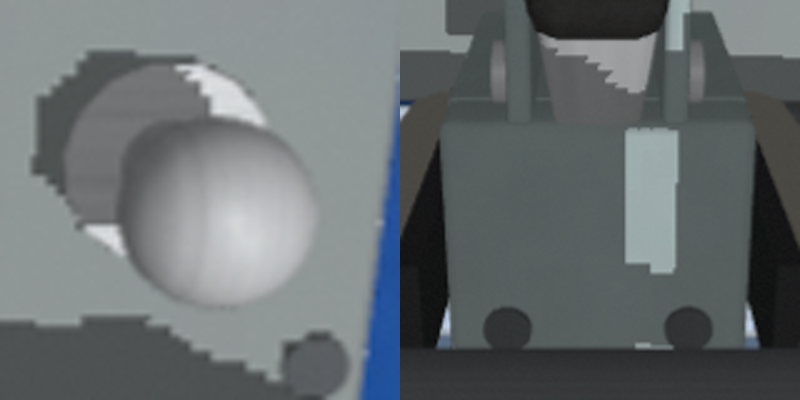

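The crop puts the ball's centre at full-image (429.8,200). The held coupler's holes, at (283,331) and (355,331), have not shifted.

Run:
```python
from h import *
S=vision.snapshot("wrist")
b=atz(S,(429.6,200),42);print(b)
v,r=fitbase(S,[(36,102,42),(0,-36,42),(0,26,42),(0,-98,42)],[(429.6,200),(250.9,152.9),(332.5,154.9),(170,154.3)]);print(v,r.tolist(),w(v,(36,102,0)))
move((b[0]-2.9,b[1]-.7,151),down(np.pi/2))
```

```text
[564.81467523 194.72765582  42.        ]
[ 5.28529778e+02  9.25387795e+01 -2.00202846e-03] [[-0.3, -0.1], [0.4, 1.2], [0.7, -0.6], [-0.8, -0.5]] [564.73391301 194.46650209   0.        ]
shift/250 [0.0055 0.3479 0.01  ] turn [ 0.0005  0.0019 -0.0018]
```

Emit:
carry_out([
  [[0.005,0.06,0,0,0,0],[0.005,0.15,0,0,0,0],[0.005,0.25,0,0,0,0],[0.005,0.32,0,0,0,0],[0.005,0.348,0.06,0,0,0],[0.005,0.348,0.14,0,0,0],[0.005,0.348,0.22,0,0,0],[0.005,0.348,0.24,0,0,0]],
])

```text
t: 19.7
ee_pos: [560.3, 193.1, 90.2]
eef_rot: [0.001, 1.0, -0.001, -0.002]
ft_force: [-0.6, 0.6, -8.2]
opening: 50.1
grasp_force: 30.0
```

Run:
```python
from h import *
s=status.sense();print(s["ee_pos"],s["grasp_force"],s["ft_force"])
move((561.9,193.8,72),down(np.pi/2-.002))
```

```text
[560.33023436 193.10062423  90.23095498] 29.997165575623512 [-0.62231329  0.62484817 -8.24446338]
shift/250 [-0.0066  0.003   0.0729] turn [-0.0045 -0.0075  0.0014]
```

Emit:
carry_out([
  [[-0.005,0.003,0,0,0,0],[-0.005,0.003,0.01,0,0,0],[-0.005,0.003,0.02,0,0,0],[-0.005,0.003,0.03,0,0,0],[-0.005,0.003,0.04,0,0,0],[-0.005,0.003,0.05,0,0,0],[-0.005,0.003,0.06,0,0,0],[-0.005,0.003,0.06,0,0,0]],
])

```text
t: 20.7
ee_pos: [562.8, 195.5, 77.6]
eef_rot: [-0.0, 1.0, -0.0, -0.0]
ft_force: [-0.2, 0.9, -8.2]
opening: 49.6
grasp_force: 30.0
```

Emit:
carry_out([
  [[0,0,0.015,0,0,0],[0,0,0.03,0,0,0],[0,0,0.045,0,0,0],[0,0,0.06,0,0,0],[0,0,0.07,0,0,0],[0,0,0.08,0,0,0],[0,0,0.08,0,0,0],[0,0,0.08,0,0,0]],
])

```text
t: 21.7
ee_pos: [563.0, 194.8, 57.4]
eef_rot: [0.0, 1.0, -0.0, 0.0]
ft_force: [1.8, -4.6, -11.2]
opening: 49.9
grasp_force: 30.0
```

Emit:
carry_out([
  [[0,0,0.01,0,0,0],[0,0,0.02,0,0,0],[0,0,0.03,0,0,0],[0,0,0.04,0,0,0],[0,0,0.05,0,0,0],[0,0,0.06,0,0,0],[0,0,0.066,0,0,0],[0,0,0.068,0,0,0]],
])

```text
t: 22.7
ee_pos: [563.3, 194.8, 41.1]
eef_rot: [0.0, 1.0, -0.0, 0.0]
ft_force: [0.3, -6.1, -5.0]
opening: 49.7
grasp_force: 30.0
```

Emit:
carry_out([
  [[0,0,0.003,0,0,0],[0,0,0.006,0,0,0],[0,0,0.006,0,0,0],[0,0,0.006,0,0,0],[0,0,0.006,0,0,0],[0,0,0.006,0,0,0],[0,0,0.006,0,0,0],[0,0,0.006,0,0,0]],
])

```text
t: 23.7
ee_pos: [563.3, 194.8, 39.6]
eef_rot: [0.0, 1.0, -0.0, 0.0]
ft_force: [0.3, -5.9, -6.6]
opening: 49.6
grasp_force: 30.0
```

Emit:
carry_out([
  [[0,0,0,0,0,0],[0,0,0,0,0,0],[0,0,0,0,0,0],[0,0,0,0,0,0],[0,0,-0.1,0,0,0],[0,0,-0.25,0,0,0],[0,0,-0.4,0,0,0],[0,0,-0.5,0,0,0]],
], fingers=0.5)

```text
t: 24.7
ee_pos: [563.5, 195.9, 166.4]
eef_rot: [-0.0, 1.0, 0.001, 0.001]
ft_force: [-0.3, -0.8, -0.6]
opening: 68.8
grasp_force: 0.0
```

Emit:
carry_out([
  [[0.05,0,0,0,0,0],[0.1,0,0,0,0,0],[0.15,0,0,0,0,0],[0.2,0,0,0,0,0],[0.22,0,0,0,0,0],[0.22,0,0,0,0,0],[0.22,0,0,0,0,0],[0.22,0,0,0,0,0]],
], fingers=-0.13)

```text
t: 25.7
ee_pos: [508.3, 195.5, 164.3]
eef_rot: [-0.0, 1.0, -0.0, 0.0]
ft_force: [0.1, -0.7, 0.2]
opening: 40.1
grasp_force: 0.0
```

Run:
```python
from h import *
s=status.sense();print(s["ee_pos"],s["opening"])
S=vision.snapshot("wrist");T=vision.snapshot("side")
for th,z in [("coupler",12),("lever_grip",102)]:
  for d in spotter.spot_point("wrist",th): print(th,np.round(d["point"],1),round(d["score"],2),atz(S,d["point"],z).round(1))
for d in spotter.spot_point("side","coupler"): print(d["point"],d["score"],atz(T,d["point"],12))
cv2.imwrite("pics/c9.png",np.hstack([cv2.resize(S["pixels"][:,160:480,::-1],(400,500),interpolation=2),cv2.resize(T["pixels"][130:230,250:330,::-1],(400,500),interpolation=2)]))
```

```text
[508.30008942 195.46097049 164.34500369] 40.11775198193174
coupler [315.6 238.4] 0.77 [560.5 193.3  12. ]
lever_grip [315.5 221.1] 0.84 [509.  194.1 102. ]
[293.5, 169.4] 0.56 [564.38563301 207.0839738   12.        ]
```

View pics/c9.png

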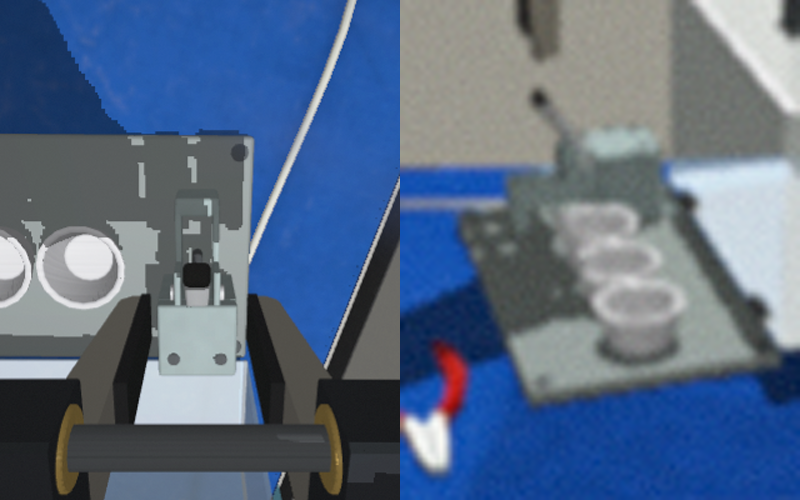

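The coupler stands straight on the ball with its tongue to the front and its lever up.

Emit:
carry_out([
  [[0,0,0.05,0,0,0],[0,0,0.1,0,0,0],[0,0,0.15,0,0,0],[0,0,0.2,0,0,0],[0,0,0.23,0,0,0],[0,0,0.236,0,0,0],[0,0,0.236,0,0,0],[0,0,0.236,0,0,0]],
])

```text
t: 26.95
ee_pos: [508.3, 195.7, 105.8]
eef_rot: [-0.0, 1.0, 0.0, 0.0]
ft_force: [-0.6, 0.3, 0.3]
opening: 39.8
grasp_force: 0.0
```

Emit:
carry_out([
  [[0,0,0,0,0,0],[0,0,0,0,0,0],[0,0,0,0,0,0],[0,0,0,0,0,0],[0,0,0,0,0,0],[0,0,0,0,0,0],[0,0,0,0,0,0],[0,0,0,0,0,0]],
], fingers=-1, squeeze=5)

```text
t: 27.95
ee_pos: [507.9, 195.1, 105.4]
eef_rot: [-0.0, 1.0, -0.0, -0.0]
ft_force: [-1.3, -4.8, 4.2]
opening: 13.8
grasp_force: 5.0
```

Emit:
carry_out([
  [[0.013,0,0.01,0,0,0],[0.0285,0,0.023,0,0,0],[0.043,0,0.037,0,0,0],[0.056,0,0.053,0,0,0],[0.066,0,0.07,0,0,0],[0.075,0,0.088,0,0,0],[0.082,0,0.107,0,0,0],[0.087,0,0.127,0,0,0]],
])

```text
t: 28.95
ee_pos: [485.8, 195.6, 73.1]
eef_rot: [-0.0, 1.0, -0.0, -0.0]
ft_force: [0.3, -2.8, 2.0]
opening: 14.1
grasp_force: 5.0
```

Emit:
carry_out([
  [[0.002,0,0.008,0,0,0],[0.003,0,0.016,0,0,0],[0.003,0,0.02,0,0,0],[0.003,0,0.024,0,0,0],[0.003,0,0.024,0,0,0],[0.003,0,0.024,0,0,0],[0.003,0,0.024,0,0,0],[0.003,0,0.024,0,0,0]],
])

```text
t: 29.95
ee_pos: [485.3, 195.6, 67.9]
eef_rot: [-0.0, 1.0, 0.0, -0.0]
ft_force: [-1.7, -3.9, 5.6]
opening: 13.9
grasp_force: 5.0
```

Emit:
carry_out([
  [[0,0,0,0,0,0],[0,0,0,0,0,0],[0,0,0,0,0,0],[0,0,-0.04,0,0,0],[0,0,-0.1,0,0,0],[0,0,-0.16,0,0,0],[0,0,-0.16,0,0,0],[0,0,-0.16,0,0,0]],
], fingers=-0.13)

```text
t: 30.95
ee_pos: [485.3, 195.6, 107.7]
eef_rot: [-0.0, 1.0, 0.0, 0.0]
ft_force: [0.4, -0.0, 0.8]
opening: 40.3
grasp_force: 0.0
```

Emit:
carry_out([
  [[0,0,0,0,0,0],[0,0,0,0,0,0],[0,0,0,0,0,0],[0,0,0.03,0,0,0],[0,0,0.05,0,0,0],[0,0,0.07,0,0,0],[0,0,0.083,0,0,0],[0,0,0.083,0,0,0]],
], fingers=-1)

```text
t: 31.95
ee_pos: [484.9, 195.6, 88.7]
eef_rot: [-0.0, 1.0, 0.0, -0.001]
ft_force: [-6.2, -2.5, 23.4]
opening: 0.7
grasp_force: 11.6
```

Emit:
carry_out([
  [[0,0,0.003,0,0,0],[0,0,0.006,0,0,0],[0,0,0.009,0,0,0],[0,0,0.012,0,0,0],[0,0,0.012,0,0,0],[0,0,0.012,0,0,0],[0,0,0.012,0,0,0],[0,0,0.012,0,0,0]],
])

```text
t: 32.95
ee_pos: [484.9, 195.7, 87.8]
eef_rot: [-0.0, 1.0, 0.001, -0.001]
ft_force: [-13.8, -5.2, 44.2]
opening: 0.5
grasp_force: 21.9
```

Emit:
carry_out([
  [[0,0,-0.05,0,0,0],[0,0,-0.15,0,0,0],[0,0,-0.3,0,0,0],[0,0,-0.45,0,0,0],[0,-0.1,-0.6,0,0,0],[0,-0.2,-0.6,0,0,0],[0,-0.25,-0.6,0,0,0],[0,-0.25,-0.6,0,0,0]],
], fingers=0.2)

```text
t: 33.95
ee_pos: [485.2, 132.5, 233.3]
eef_rot: [0.001, 1.0, -0.0, -0.0]
ft_force: [0.1, 0.4, 0.6]
opening: 55.2
grasp_force: 0.0
```

Run:
```python
from h import *
s=status.sense();print(s["ee_pos"],s["opening"],s["qpos"])
S=vision.snapshot("wrist");T=vision.snapshot("side")
for th,z in [("coupler",12),("lever_grip",68),("cup_1",42),("plug_1",0)]:
  for d in spotter.spot_point("wrist",th): print(th,np.round(d["point"],1),round(d["score"],2),atz(S,d["point"],z).round(1))
for d in spotter.spot_point("side","plug_1"): print(d["point"],d["score"],atz(T,d["point"],0))
cv2.imwrite("pics/c10.png",np.hstack([cv2.resize(S["pixels"][:,:,::-1],(480,300),interpolation=2),cv2.resize(T["pixels"][130:230,240:340,::-1],(300,300),interpolation=2)]))
move((440,-140,230),down(np.pi/2))
```

```text
[485.18387368 132.51755197 233.33577619] 55.21393722303658 [-0.72891909  0.21647169  0.4566624   1.97608649 -0.11465183  0.97461
  1.35290179]
coupler [371.3 233.5] 0.77 [561.  193.2  12. ]
lever_grip [387.3 182.4] 0.72 [486.3 197.   68. ]
cup_1 [306.  215.1] 0.79 [528.  119.9  42. ]
cup_1 [184.1 213.4] 0.73 [526.2  -5.9  42. ]
[339.4, 270.0] 0.68 [ 535.02269052 -387.93872274    0.        ]
[257.9, 253.1] 0.63 [ 347.76430137 -252.60067244    0.        ]
shift/250 [ 0.1829 -1.0943  0.0146] turn [-0.0004 -0.0007  0.0025]
```

View pics/c10.png

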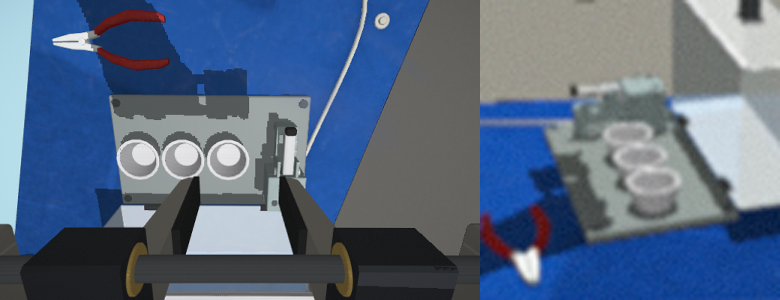

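The lever lies flat and the coupler sits straight, so the lock looks good.

Emit:
carry_out([
  [[0.03,-0.12,0,0,0,0],[0.06,-0.28,0,0,0,0],[0.1,-0.45,0,0,0,0],[0.14,-0.62,0,0,0,0],[0.17,-0.78,0,0,0,0],[0.18,-0.92,0,0,0,0],[0.18,-1,0,0,0,0],[0.18,-1,0,0,0,0]],
], squeeze=20)

```text
t: 35.3
ee_pos: [440.5, -118.0, 233.9]
eef_rot: [0.001, 1.0, -0.0, 0.0]
ft_force: [-0.2, -0.4, 0.2]
opening: 55.3
grasp_force: 0.0
```

Emit:
carry_out([
  [[0,-0.12,0,0,0,0],[0,-0.28,0,0,0,0],[0,-0.45,0,0,0,0],[0,-0.55,0,0,0,0],[0,-0.6,0,0,0,0],[0,-0.6,0,0,0,0],[0,-0.6,0,0,0,0],[0,-0.6,0,0,0,0]],
])

```text
t: 36.3
ee_pos: [440.9, -265.8, 233.8]
eef_rot: [-0.001, 1.0, 0.0, 0.0]
ft_force: [0.0, -0.3, -0.1]
opening: 55.0
grasp_force: 0.0
```

```bash
cat >> h.py <<'E'
def plugs(c="wrist"):
    S=vision.snapshot(c)
    im=cv2.cvtColor(S["pixels"],cv2.COLOR_RGB2HSV).astype(int)
    for d in spotter.silhouettes(c,"plug_1"):
        m=d["mask"];e=d["extent"]
        brass=m&(im[...,1]>120)&(im[...,0]<30)&(im[...,2]>60); dark=m&(im[...,2]<75)&~brass
        o=[round(d["score"],2),np.round(e).tolist(),m.sum(),brass.sum()]
        if brass.sum()>50:
            bx=np.argwhere(brass)[:,::-1]; (cx,cy),r=cv2.minEnclosingCircle(bx.astype(np.float32)); o+=["brass rim z26",atz(S,(cx,cy),26).round(1)]
        if dark.sum()>20: o+=["knob px",np.argwhere(dark)[:,::-1].mean(0).round(1)]
        print(*o)
    for d in spotter.spot_point(c,"plug_1"): print("pt",np.round(d["point"],1),round(d["score"],2),atz(S,d["point"],0).round(1))
    return S
E
python3 - <<'E'
from h import *
print(status.sense()["ee_pos"]);plugs()
E
```

```text
[ 440.92522763 -265.76694207  233.82791758]
0.9 [193.0, 234.0, 234.0, 281.0] 1318 0 knob px [212.1 254.3]
0.82 [182.0, 150.0, 236.0, 200.0] 1922 1233 brass rim z26 [ 447.8 -381.1   26. ] knob px [201.9 182.3]
0.74 [306.0, 53.0, 356.0, 114.0] 2262 890 brass rim z26 [ 354.2 -253.3   26. ] knob px [330.   85.2]
pt [213.9 170.4] 0.81 [ 446.5 -382.2    0. ]
pt [330.8  83.4] 0.71 [ 353.4 -252.7    0. ]
```

Run:
```python
from h import *
S=vision.snapshot("wrist")
for x,y in [(354,-253),(447.5,-381.8)]:
    print(proj(S,[(x,y,0),(x,y,26),(x,y,46),(x,y,62)]).round(0).tolist())
cv2.imwrite("pics/c11.png",cv2.resize(S["pixels"][40:220,170:370,::-1],(600,540),interpolation=2))
move((447.5,-381.8,46),down(np.pi/2))
```

```text
[[331.0, 84.0], [332.0, 84.0], [333.0, 83.0], [333.0, 83.0]]
[[215.0, 171.0], [208.0, 177.0], [202.0, 182.0], [197.0, 186.0]]
shift/250 [-0.0265 -0.4612  0.7515] turn [0.0005 0.0005 0.0019]
```

View pics/c11.png

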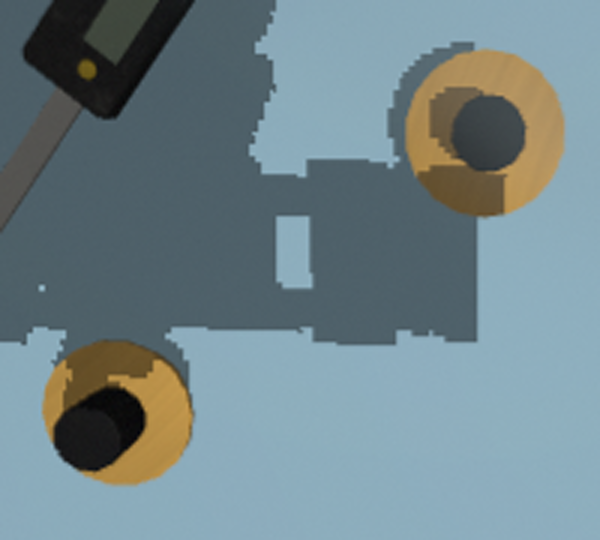

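Both plugs stand upright, with rims at full-image (209,177) and (332,84). They match the projected positions.

Emit:
carry_out([
  [[-0.01,-0.1,0,0,0,0],[-0.02,-0.25,0.1,0,0,0],[-0.0265,-0.4,0.25,0,0,0],[-0.0265,-0.457,0.4,0,0,0],[-0.0265,-0.457,0.55,0,0,0],[-0.0265,-0.457,0.67,0,0,0],[-0.0265,-0.457,0.73,0,0,0],[-0.0265,-0.457,0.743,0,0,0]],
])

```text
t: 37.5
ee_pos: [447.1, -381.1, 47.6]
eef_rot: [-0.0, 1.0, 0.0, -0.0]
ft_force: [-0.2, -0.2, 0.2]
opening: 55.6
grasp_force: 0.0
```

Emit:
carry_out([
  [[0,0,0,0,0,0],[0,0,0,0,0,0],[0,0,0,0,0,0],[0,0,0,0,0,0],[0,0,0,0,0,0],[0,0,0,0,0,0],[0,0,0,0,0,0],[0,0,0,0,0,0]],
], fingers=-1, squeeze=20)

```text
t: 38.5
ee_pos: [447.6, -381.2, 48.6]
eef_rot: [-0.0, 1.0, 0.0, 0.0]
ft_force: [-0.8, 1.5, 4.4]
opening: 20.2
grasp_force: 20.0
```

Emit:
carry_out([
  [[0,0,-0.05,0,0,0],[0,0,-0.15,0,0,0],[0,0,-0.28,0,0,0],[0,0,-0.4,0,0,0],[0,0,-0.5,0,0,0],[0,0,-0.5,0,0,0],[0,0,-0.5,0,0,0],[0,0,-0.5,0,0,0]],
])

```text
t: 39.5
ee_pos: [446.6, -380.6, 171.8]
eef_rot: [-0.0, 1.0, 0.001, -0.001]
ft_force: [-0.2, -0.1, -2.8]
opening: 20.7
grasp_force: 20.0
```

Run:
```python
from h import *
move((529,56.5,173),down(np.pi/2))
```

```text
shift/250 [-0.3301  1.7484 -0.0034] turn [ 0.0023 -0.0039  0.0006]
```

Emit:
carry_out([
  [[-0.03,0.1,0,0,0,0],[-0.06,0.25,0,0,0,0],[-0.1,0.42,0,0,0,0],[-0.13,0.58,0,0,0,0],[-0.16,0.74,0,0,0,0],[-0.2,0.9,0,0,0,0],[-0.2,0.95,0,0,0,0],[-0.2,0.95,0,0,0,0]],
])

```text
t: 40.5
ee_pos: [496.8, -143.4, 172.6]
eef_rot: [-0.001, 1.0, -0.0, -0.001]
ft_force: [0.1, -1.4, -1.4]
opening: 20.5
grasp_force: 20.0
```

Emit:
carry_out([
  [[-0.02,0.1,0,0,0,0],[-0.05,0.25,0,0,0,0],[-0.08,0.42,0,0,0,0],[-0.1,0.58,0,0,0,0],[-0.12,0.7,0,0,0,0],[-0.13,0.78,0,0,0,0],[-0.13,0.798,0,0,0,0],[-0.13,0.798,0,0,0,0]],
])

```text
t: 41.5
ee_pos: [529.5, 54.4, 173.0]
eef_rot: [0.001, 1.0, -0.0, -0.0]
ft_force: [-1.1, -0.2, -1.4]
opening: 20.4
grasp_force: 20.0
```

Run:
```python
from h import *
s=status.sense();print(s["ee_pos"],s["grasp_force"])
S=vision.snapshot("wrist")
for d in spotter.silhouettes("wrist","cup_1"): print(round(d["score"],2),np.round(d["extent"]))
for d in spotter.spot_point("wrist","cup_1"): print(np.round(d["point"],1),round(d["score"],2),atz(S,d["point"],42).round(1))
for d in spotter.spot_point("wrist","plug_1"): print("plug",np.round(d["point"],1),round(d["score"],2),atz(S,d["point"],s["ee_pos"][2]-48).round(1))
move((529,56.5,72),down(np.pi/2))
```

```text
[529.51210214  54.35393267 173.02816641] 19.98512238264084
0.8 [188.  81. 601. 400.]
[317.1 190.4] 0.95 [528.8  53.6  42. ]
[392.2 185.1] 0.78 [524.2 116.2  42. ]
[247.1 188. ] 0.6 [526.7  -4.9  42. ]
plug [318.7 223.1] 0.89 [526.1  55.1 125. ]
shift/250 [0.0025 0.0079 0.4048] turn [-0.0004  0.0003 -0.003 ]
```

Emit:
carry_out([
  [[0,0.006,0.06,0,0,0],[0,0.006,0.14,0,0,0],[0,0.006,0.22,0,0,0],[0,0.006,0.29,0,0,0],[0,0.006,0.33,0,0,0],[0,0.006,0.36,0,0,0],[0,0.006,0.38,0,0,0],[0,0.006,0.39,0,0,0]],
])

```text
t: 42.7
ee_pos: [528.7, 56.4, 75.6]
eef_rot: [0.0, 1.0, -0.0, -0.001]
ft_force: [-5.0, -2.7, 4.9]
opening: 20.6
grasp_force: 20.0
```

Emit:
carry_out([
  [[0,0,0.006,0,0,0],[0,0,0.012,0,0,0],[0,0,0.018,0,0,0],[0,0,0.024,0,0,0],[0,0,0.028,0,0,0],[0,0,0.028,0,0,0],[0,0,0.028,0,0,0],[0,0,0.028,0,0,0]],
])

```text
t: 43.7
ee_pos: [527.3, 55.1, 68.8]
eef_rot: [0.001, 1.0, -0.001, -0.002]
ft_force: [-9.3, -6.6, 8.7]
opening: 20.4
grasp_force: 20.0
```

Emit:
carry_out([
  [[0.006,-0.004,0,0,0,0],[0.01,-0.007,0,0,0,0],[0.01,-0.007,0.002,0,0,0],[0.01,-0.007,0.004,0,0,0],[0.01,-0.007,0.006,0,0,0],[0.01,-0.007,0.006,0,0,0],[0.01,-0.007,0.006,0,0,0],[0.01,-0.007,0.006,0,0,0]],
])

```text
t: 44.7
ee_pos: [526.7, 54.7, 67.6]
eef_rot: [0.0, 1.0, -0.0, -0.0]
ft_force: [-5.2, -4.3, 7.1]
opening: 21.0
grasp_force: 20.0
```

Emit:
carry_out([
  [[0,0,0,0,0,0],[0,0,0,0,0,0],[0,0,0,0,0,0],[0,0,0,0,0,0],[0,0,-0.1,0,0,0],[0,0,-0.25,0,0,0],[0,0,-0.4,0,0,0],[0,0,-0.42,0,0,0]],
], fingers=0.2)

```text
t: 45.7
ee_pos: [528.7, 55.8, 174.4]
eef_rot: [-0.0, 1.0, 0.001, 0.002]
ft_force: [0.2, -0.0, -0.3]
opening: 55.2
grasp_force: 0.0
```

Run:
```python
from h import *
s=status.sense();print(s["ee_pos"])
S=plugs()
T=vision.snapshot("side")
for d in spotter.spot_point("side","plug_1"): print(np.round(d["point"],1),round(d["score"],2),atz(T,d["point"],20).round(1))
for z in (0,26,62): print(proj(S,[(527,54.7,20+z),(529,56.5,20+z)]).round(1).tolist())
im=cv2.cvtColor(S["pixels"],cv2.COLOR_RGB2HSV).astype(int)
m=((im[...,1]>120)&(im[...,0]<30)&(im[...,2]>60)).astype(np.uint8)
n,l,st,c=cv2.connectedComponentsWithStats(m);print([(st[i].tolist(),c[i].round(1).tolist()) for i in range(1,n) if st[i][4]>150])
move((440,-140,173),down(np.pi/2))
```

```text
[528.68461587  55.8315393  174.36729464]
0.7 [284.0, 156.0, 351.0, 218.0] 2948 2040 brass rim z26 [532.   55.2  26. ] knob px [317.1 196.5]
pt [313.9 177.6] 0.87 [528.4  52.2   0. ]
[261. 250.] 0.87 [ 355.4 -268.1   20. ]
[341.9 269.4] 0.83 [ 533.3 -409.9   20. ]
[293.2 184.4] 0.54 [529.7  72.   20. ]
[[316.4, 181.5], [318.4, 183.6]]
[[316.2, 189.4], [318.4, 191.7]]
[[316.0, 202.9], [318.4, 205.5]]
[([179, 0, 32, 26, 290], [193.1, 12.3]), ([287, 159, 61, 60, 2045], [317.1, 185.0]), ([168, 324, 29, 72, 956], [178.6, 360.1]), ([442, 324, 29, 72, 946], [458.8, 359.9])]
shift/250 [ 0.3455 -0.7822 -0.0074] turn [-0.0012 -0.0041  0.0009]
```

Emit:
carry_out([
  [[0.03,-0.1,0,0,0,0],[0.1,-0.25,0,0,0,0],[0.2,-0.42,0,0,0,0],[0.3,-0.58,0,0,0,0],[0.38,-0.74,0,0,0,0],[0.45,-0.9,0,0,0,0],[0.45,-0.95,0,0,0,0],[0.45,-0.95,0,0,0,0]],
])

```text
t: 46.95
ee_pos: [414.7, -182.2, 171.6]
eef_rot: [0.0, 1.0, -0.0, -0.0]
ft_force: [0.2, 0.0, -0.7]
opening: 55.0
grasp_force: 0.0
```

Run:
```python
from h import *
print(status.sense()["ee_pos"]);S=plugs()
im=cv2.cvtColor(S["pixels"],cv2.COLOR_RGB2HSV).astype(int)
m=((im[...,1]>120)&(im[...,0]<30)&(im[...,2]>60)).astype(np.uint8)
n,l,st,c=cv2.connectedComponentsWithStats(m);print([(st[i].tolist(),c[i].round(1).tolist()) for i in range(1,n) if st[i][4]>150])
print(proj(S,[(352.8,-253,26),(352.8,-253,62)]))
move((352.8,-253,48),down(np.pi/2))
```

```text
[ 414.7477945  -182.22532422  171.59989938]
0.9 [550.0, 284.0, 617.0, 337.0] 2316 1302 brass rim z26 [534.1  73.   26. ] knob px [594.  322.5]
0.83 [88.0, 284.0, 143.0, 303.0] 854 0 knob px [124.7 293.5]
0.57 [200.0, 86.0, 260.0, 147.0] 3130 2154 brass rim z26 [ 354.  -254.4   26. ] knob px [223.8 119.3]
pt [559.5 292.3] 0.95 [535.2  68.7   0. ]
pt [124.6 296.7] 0.71 [ 541.1 -384.7    0. ]
pt [241.5 113.1] 0.59 [ 353.4 -250.9    0. ]
[([200, 85, 62, 64, 2180], [233.3, 115.2]), ([475, 89, 71, 25, 786], [509.7, 100.4]), ([552, 284, 61, 51, 1326], [582.3, 300.7]), ([168, 324, 28, 72, 942], [178.5, 360.1]), ([442, 324, 28, 72, 924], [459.0, 360.0])]
[[232.33439529 114.37339003]
 [220.8224841  117.69033514]]
shift/250 [ 0.2496 -0.2887  0.4949] turn [ 0.0004 -0.0016  0.0048]
```

Emit:
carry_out([
  [[0.06,-0.07,0,0,0,0],[0.15,-0.17,0,0,0,0],[0.22,-0.25,0.05,0,0,0],[0.246,-0.289,0.15,0,0,0],[0.246,-0.289,0.29,0,0,0],[0.246,-0.289,0.4,0,0,0],[0.246,-0.289,0.47,0,0,0],[0.246,-0.289,0.495,0,0,0]],
])

```text
t: 48.1
ee_pos: [353.2, -253.1, 47.3]
eef_rot: [-0.001, 1.0, 0.001, -0.001]
ft_force: [0.3, 0.3, 0.8]
opening: 55.2
grasp_force: 0.0
```

Emit:
carry_out([
  [[0,0,0,0,0,0],[0,0,0,0,0,0],[0,0,0,0,0,0],[0,0,0,0,0,0],[0,0,0,0,0,0],[0,0,0,0,0,0],[0,0,0,0,0,0],[0,0,0,0,0,0]],
], fingers=-1)

```text
t: 49.1
ee_pos: [353.7, -254.4, 48.8]
eef_rot: [-0.0, 1.0, 0.0, 0.001]
ft_force: [1.0, 0.6, 6.2]
opening: 20.6
grasp_force: 20.0
```

Emit:
carry_out([
  [[0,0,-0.05,0,0,0],[0,0,-0.15,0,0,0],[0,0,-0.28,0,0,0],[0,0,-0.4,0,0,0],[0,0,-0.5,0,0,0],[0,0,-0.5,0,0,0],[0,0,-0.5,0,0,0],[0,0,-0.5,0,0,0]],
])

```text
t: 50.1
ee_pos: [352.5, -253.9, 172.4]
eef_rot: [-0.0, 1.0, 0.0, -0.001]
ft_force: [-0.7, 0.1, -1.5]
opening: 20.5
grasp_force: 20.0
```

Run:
```python
from h import *
move((527,-6,173),down(np.pi/2))
```

```text
shift/250 [-0.6983  0.9915 -0.0035] turn [ 0.0009 -0.0041  0.0003]
```

Emit:
carry_out([
  [[-0.07,0.1,0,0,0,0],[-0.18,0.25,0,0,0,0],[-0.3,0.42,0,0,0,0],[-0.42,0.58,0,0,0,0],[-0.54,0.74,0,0,0,0],[-0.63,0.88,0,0,0,0],[-0.69,0.96,0,0,0,0],[-0.698,0.988,0,0,0,0]],
])

```text
t: 51.1
ee_pos: [527.8, -6.8, 172.5]
eef_rot: [-0.001, 1.0, -0.001, -0.001]
ft_force: [0.2, 0.0, -1.6]
opening: 20.5
grasp_force: 20.0
```

Run:
```python
from h import *
s=status.sense();print(s["ee_pos"],s["grasp_force"])
S=vision.snapshot("wrist")
for d in spotter.spot_point("wrist","cup_1"): print(np.round(d["point"],1),round(d["score"],2),atz(S,d["point"],42).round(1))
move((527,-7,76),down(np.pi/2))
```

```text
[527.75815919  -6.84824148 172.54560104] 19.999325573444366
[467.8 188.4] 0.69 [524.6 117.9  42. ]
[318.4 191. ] 0.59 [527.3  -6.6  42. ]
shift/250 [-0.0008  0.0036  0.3873] turn [-0.0013 -0.0027 -0.0003]
```

Emit:
carry_out([
  [[0,0,0.06,0,0,0],[0,0,0.14,0,0,0],[0,0,0.22,0,0,0],[0,0,0.29,0,0,0],[0,0,0.33,0,0,0],[0,0,0.36,0,0,0],[0,0,0.38,0,0,0],[0,0,0.387,0,0,0]],
])

```text
t: 52.2
ee_pos: [527.3, -7.2, 76.5]
eef_rot: [-0.0, 1.0, 0.0, -0.0]
ft_force: [-1.5, -0.2, 0.2]
opening: 20.4
grasp_force: 20.0
```

Emit:
carry_out([
  [[0,0,0.006,0,0,0],[0,0,0.012,0,0,0],[0,0,0.018,0,0,0],[0,0,0.024,0,0,0],[0,0,0.03,0,0,0],[0,0,0.034,0,0,0],[0,0,0.034,0,0,0],[0,0,0.034,0,0,0]],
])

```text
t: 53.2
ee_pos: [525.2, -7.3, 68.1]
eef_rot: [-0.0, 1.0, 0.001, -0.002]
ft_force: [-7.8, -0.6, 7.1]
opening: 20.8
grasp_force: 20.0
```

Emit:
carry_out([
  [[0.006,0,0,0,0,0],[0.008,0,0.002,0,0,0],[0.008,0,0.004,0,0,0],[0.008,0,0.005,0,0,0],[0.008,0,0.005,0,0,0],[0.008,0,0.005,0,0,0],[0.008,0,0.005,0,0,0],[0.008,0,0.005,0,0,0]],
])

```text
t: 54.2
ee_pos: [524.9, -7.3, 67.7]
eef_rot: [-0.0, 1.0, 0.001, -0.001]
ft_force: [-8.0, -0.9, 12.5]
opening: 20.2
grasp_force: 20.0
```

Emit:
carry_out([
  [[0,0,0,0,0,0],[0,0,0,0,0,0],[0,0,0,0,0,0],[0,0,0,0,0,0],[0,0,-0.1,0,0,0],[0,0,-0.25,0,0,0],[0,0,-0.42,0,0,0],[0,0,-0.42,0,0,0]],
], fingers=0.2)

```text
t: 55.2
ee_pos: [527.8, -7.2, 174.6]
eef_rot: [-0.0, 1.0, 0.001, 0.003]
ft_force: [1.2, 0.4, -0.7]
opening: 55.2
grasp_force: 0.0
```

Run:
```python
from h import *
s=status.sense();print(s["ee_pos"])
S=plugs()
im=cv2.cvtColor(S["pixels"],cv2.COLOR_RGB2HSV).astype(int)
m=((im[...,1]>120)&(im[...,0]<30)&(im[...,2]>60)).astype(np.uint8)
n,l,st,c=cv2.connectedComponentsWithStats(m);print([(st[i].tolist(),c[i].round(1).tolist()) for i in range(1,n) if st[i][4]>150])
for x,y in [(527,54.7),(527,-7.3)]: print(proj(S,[(x,y,46),(x,y,20+26+5),(x,y,82)]).round(1).tolist())
```

```text
[527.79070444  -7.2037555  174.608596  ]
0.69 [291.0, 158.0, 347.0, 220.0] 2967 2015 brass rim z26 [532.2  -6.6  26. ] knob px [318.5 197. ]
0.62 [363.0, 157.0, 427.0, 217.0] 2953 1957 brass rim z26 [531.1  60.   26. ] knob px [399.3 197.3]
pt [384.5 179. ] 0.64 [529.1  56.6   0. ]
[([325, 19, 47, 16, 474], [350.5, 26.5]), ([288, 159, 62, 60, 2019], [318.4, 185.0]), ([363, 160, 62, 59, 1962], [391.0, 184.9]), ([442, 323, 28, 73, 943], [458.8, 359.8]), ([168, 324, 29, 72, 957], [178.6, 360.1])]
[[392.2, 190.3], [393.4, 192.0], [401.9, 204.0]]
[[317.6, 190.2], [317.5, 191.9], [317.4, 203.8]]
```

Emit:
carry_out([
  [[0,0,-0.12,0,0,0],[0,0.05,-0.27,0,0,0],[0,0.12,-0.42,0,0,0],[0,0.22,-0.5,0,0,0],[-0.1,0.32,-0.5,0,0,0],[-0.2,0.39,-0.5,0,0,0],[-0.27,0.397,-0.5,0,0,0],[-0.27,0.397,-0.5,0,0,0]],
], fingers=0.9)

```text
t: 56.35
ee_pos: [593.1, 92.1, 294.8]
eef_rot: [-0.0, 1.0, -0.001, -0.001]
ft_force: [0.3, -0.1, -0.2]
opening: 87.2
grasp_force: 0.0
```

Run:
```python
from h import *
s=status.sense();print(s["ee_pos"])
S=save("wrist","w12");T=vision.snapshot("top");D=vision.snapshot("side")
for c,s in [("wrist",S),("top",T),("side",D)]:
  for d in spotter.spot_point(c,"hood_tab"): print(c,np.round(d["point"],1),round(d["score"],2),atz(s,d["point"],193).round(1))
for d in spotter.silhouettes("wrist","hood_tab")[:2]: print(d["extent"],d["mask"].sum())
g=cv2.cvtColor(S["pixels"],cv2.COLOR_RGB2GRAY)
p=proj(S,[(679,92,193)])[0].astype(int);print(p)
x,y=p
m=(g<70).astype(np.uint8);m[:y-60]=0;m[y+60:]=0;m[:,:x-50]=0;m[:,x+50:]=0
n,l,st,c=cv2.connectedComponentsWithStats(m);print([(st[i].tolist(),c[i].round(1).tolist()) for i in range(1,n) if st[i][4]>40])
for d in spotter.spot_point("top","plug_1"): print("plug",np.round(d["point"],1),round(d["score"],2),atz(T,d["point"],0).round(1))
```

```text
[593.05271077  92.0840365  294.76603728]
wrist [315.2 291.6] 0.8 [670.1  89.8 193. ]
top [230. 158.] 0.89 [663.8  96.6 193. ]
side [331.2 130.4] 0.87 [677.9  95.7 193. ]
[138.5, 169.6, 496.4, 329.6] 38990
[317 301]
[([299, 270, 26, 45, 570], [312.2, 284.1]), ([267, 326, 100, 35, 3444], [316.0, 343.2])]
plug [255.3 218.3] 0.5 [527.9  56.9   0. ]
plug [276.7 219.4] 0.5 [523.3  -7.3   0. ]
plug [401.2 209.8] 0.48 [ 545.1 -379.9    0. ]
```

Run:
```python
from h import *
S=vision.snapshot("wrist")
g=cv2.cvtColor(S["pixels"],cv2.COLOR_RGB2GRAY)
for y in range(262,330,3): print(y,' '.join("%3d"%v for v in g[y,290:344:2]))
for th in (1.5,1.55,1.6,1.65):
    c,s=np.cos(th),np.sin(th)
    f=lambda o,h,y:(611-(166+o)*c+h*s,92+y,14+(166+o)*s+h*c)
    print(th,proj(S,[f(33,42,-6),f(33,42,6),f(33,68,-6),f(33,68,6),f(0,42,-6),f(0,42,6),f(0,68,-6),f(0,68,6)]).round(0).tolist())
```

```text
262 171 172 171 171 171 172 171 172 171 171 172 172 171 171 172 171 171 171 171 172 172 172 172 172 172 173 172
265 171 172 171 172 172 172 171 171 171 171 172 171 171 171 171 171 172 172 172 173 172 173 173 172 172 173 172
268 171 170 172 171  93  62  63  63  63  75 166 172 172 171 172 172 172  86  79  79  80  80  93 172 172 172 172
271 172 172 171 170  84  80  46  46  46  46 107  38  37  38  37  40 113  81  80  80  81  83  83 172 172 171 172
274 171 172 171 171  92  80  45  47  44  46  35  38  38  37  38  40  41  73  81  81  82  83  80 172 171 172 171
277 170 171 171 172  95  79  46  47  46  46  37  37  37  37  39  39  41  73  80  80  82  83  79 170 171 170 171
280 171 171 171 171  94  79  46  45  45  45  38  37  38  39  39  39  42  74  78  80  81  82  94 171 170 171 171
283 172 171 171 171  93  80  45  46  46  43  36  38  37  38  38  41  41  75  79  80  80  82  93 171 171 171 171
286 171 170 172 171  91  79  46  46  46  42  37  40  39  38  38  39  42  74  80  80  81  83  89 172 171 171 171
289 171 171 171 172  93  80  45  46  46  41  49  56  63  63  65  61  51  74  80  81  80  84 
[... 1309 characters left out ...]
68  68  66  66  65  63  64  65  64  64  66  69  67  69
328  66  65  66  65  66  66  67  68  66  66  66  68  69  70  69  66  66  66  63  65  64  64  68  65  66  66  69
1.5 [[310.0, 269.0], [326.0, 269.0], [310.0, 301.0], [325.0, 301.0], [311.0, 252.0], [325.0, 252.0], [311.0, 281.0], [325.0, 281.0]]
1.55 [[310.0, 280.0], [326.0, 280.0], [310.0, 310.0], [325.0, 310.0], [311.0, 261.0], [325.0, 261.0], [311.0, 288.0], [325.0, 288.0]]
1.6 [[310.0, 290.0], [325.0, 290.0], [310.0, 318.0], [325.0, 319.0], [311.0, 268.0], [325.0, 268.0], [311.0, 294.0], [324.0, 294.0]]
1.65 [[310.0, 299.0], [325.0, 299.0], [310.0, 326.0], [325.0, 326.0], [311.0, 275.0], [325.0, 275.0], [311.0, 300.0], [324.0, 300.0]]
```

Emit:
carry_out([
  [[-0.06,0,0,0,0,0],[-0.15,0,0,0,0,0],[-0.24,0,0,0,0,0],[-0.306,-0.004,0.05,0,0,0],[-0.306,-0.004,0.15,0,0,0],[-0.306,-0.004,0.26,0,0,0],[-0.306,-0.004,0.34,0,0,0],[-0.306,-0.004,0.379,0,0,0]],
], fingers=-0.1)

```text
t: 57.8
ee_pos: [669.6, 91.0, 200.8]
eef_rot: [-0.0, 1.0, -0.0, -0.001]
ft_force: [-0.2, -0.5, -0.3]
opening: 41.0
grasp_force: 0.0
```

Emit:
carry_out([
  [[0,0,0,0,0,0],[0,0,0,0,0,0],[0,0,0,0,0,0],[0,0,0,0,0,0],[0,0,0,0,0,0],[0,0,0,0,0,0],[0,0,0,0,0,0],[0,0,0,0,0,0]],
], fingers=-1, squeeze=20)

```text
t: 58.8
ee_pos: [670.4, 89.8, 203.1]
eef_rot: [0.0, 1.0, -0.001, 0.001]
ft_force: [1.2, -4.5, 6.0]
opening: 11.9
grasp_force: 20.0
```

Run:
```python
from h import *
p=status.sense()["ee_pos"];print(p)
# grasp point path about the hinge
h=np.array([611,14]);g=np.array([p[0],p[2]+5])-h;r=np.hypot(*g);ph=np.arctan2(g[1],g[0]);print(g,r,ph)
q=np.array([-192,55]);print("closed phi",np.arctan2(q[1],q[0]),np.hypot(*q))
e=np.arctan2(55,-192)
for f in (0,1,2,3):
    a=ph+(e-ph)*(f*8)/32;b=r*np.array([np.cos(a),np.sin(a)])
    print(f,[[round(-(r*np.cos(t)-b[0])/250,3),round(-(r*np.sin(t)-b[1])/250,3)] for t in ph+(e-ph)*(f*8+np.arange(1,9))/32])
```

```text
[670.37174388  89.76275739 203.0696263 ]
[ 59.37174388 194.0696263 ] 202.94832796732413 1.2739079746882753
closed phi 2.8626052367839048 199.7223072167954
0 [[np.float64(0.039), np.float64(-0.011)], [np.float64(0.078), np.float64(-0.02)], [np.float64(0.118), np.float64(-0.027)], [np.float64(0.158), np.float64(-0.032)], [np.float64(0.198), np.float64(-0.035)], [np.float64(0.238), np.float64(-0.036)], [np.float64(0.279), np.float64(-0.034)], [np.float64(0.319), np.float64(-0.031)]]
1 [[np.float64(0.04), np.float64(0.005)], [np.float64(0.08), np.float64(0.012)], [np.float64(0.119), np.float64(0.021)], [np.float64(0.158), np.float64(0.032)], [np.float64(0.196), np.float64(0.045)], [np.float64(0.233), np.float64(0.059)], [np.float64(0.27), np.float64(0.076)], [np.float64(0.306), np.float64(0.094)]]
2 [[np.float64(0.035), np.float64(0.02)], [np.float64(0.069), np.float64(0.042)], [np.float64(0.102), np.float64(0.065)], [np.float64(0.133), np.float64(0.09)], [np.float64(0.163), np.float64(0.117)], [np.float64(0.192), np.float64(0.145)], [np.float64(0.22), np.float64(0.175)], [np.float64(0.246), np.float64(0.205)]]
3 [[np.float64(0.024), np.float64(0.032)], [np.float64(0.047), np.float64(0.065)], [np.float64(0.068), np.float64(0.1)], [np.float64(0.088), np.float64(0.135)], [np.float64(0.105), np.float64(0.171)], [np.float64(0.121), np.float64(0.208)], [np.float64(0.135), np.float64(0.246)], [np.float64(0.147), np.float64(0.284)]]
```

Emit:
carry_out([
  [[0.025,-0.007,0,0,0,0],[0.039,0,-0.011,0,0,0],[0.078,0,-0.02,0,0,0],[0.118,0,-0.027,0,0,0],[0.158,0,-0.032,0,0,0],[0.198,0,-0.035,0,0,0],[0.238,0,-0.036,0,0,0],[0.279,0,-0.034,0,0,0]],
])

```text
t: 59.8
ee_pos: [602.0, 90.2, 211.8]
eef_rot: [0.0, 1.0, -0.0, 0.003]
ft_force: [4.1, -4.0, 3.8]
opening: 12.1
grasp_force: 20.0
```

Emit:
carry_out([
  [[0.04,0,0.003,0,0,0],[0.08,0,0.008,0,0,0],[0.12,0,0.015,0,0,0],[0.159,0,0.024,0,0,0],[0.198,0,0.035,0,0,0],[0.236,0,0.048,0,0,0],[0.273,0,0.062,0,0,0],[0.31,0,0.079,0,0,0]],
])

```text
t: 60.8
ee_pos: [523.6, 90.8, 191.9]
eef_rot: [0.0, 1.0, 0.0, 0.002]
ft_force: [0.4, -3.5, 6.1]
opening: 11.7
grasp_force: 20.0
```

```bash
cat > arc.py <<'E'
from h import *
p=status.sense()["ee_pos"];print(p)
h=np.array([611,14]);g=np.array([p[0],p[2]+5])-h;r=np.hypot(*g);ph=np.arctan2(g[1],g[0]);print(r,"theta",2.8626-ph)
print([[round(-(r*np.cos(ph+.05*k)-g[0])/250,3),0,round(-(r*np.sin(ph+.05*k)-g[1])/250,3)] for k in range(1,17)])
E
python3 arc.py
```

```text
[523.56490101  90.75432681 191.89213764]
202.71761281795207 theta 0.8458541207032444
[[np.float64(0.036), 0, np.float64(0.018)], [np.float64(0.071), 0, np.float64(0.039)], [np.float64(0.105), 0, np.float64(0.06)], [np.float64(0.138), 0, np.float64(0.084)], [np.float64(0.17), 0, np.float64(0.109)], [np.float64(0.201), 0, np.float64(0.136)], [np.float64(0.23), 0, np.float64(0.164)], [np.float64(0.257), 0, np.float64(0.194)], [np.float64(0.283), 0, np.float64(0.225)], [np.float64(0.308), 0, np.float64(0.257)], [np.float64(0.331), 0, np.float64(0.291)], [np.float64(0.352), 0, np.float64(0.325)], [np.float64(0.371), 0, np.float64(0.361)], [np.float64(0.389), 0, np.float64(0.397)], [np.float64(0.405), 0, np.float64(0.435)], [np.float64(0.419), 0, np.float64(0.473)]]
```

Radius is unchanged, so the tab is still held and following the arc.

Emit:
carry_out([
  [[0.036,0,0.018,0,0,0],[0.071,0,0.039,0,0,0],[0.105,0,0.06,0,0,0],[0.138,0,0.084,0,0,0],[0.17,0,0.109,0,0,0],[0.201,0,0.136,0,0,0],[0.23,0,0.164,0,0,0],[0.257,0,0.194,0,0,0]],
])

```text
t: 61.8
ee_pos: [457.5, 91.2, 141.8]
eef_rot: [-0.0, 1.0, 0.0, -0.0]
ft_force: [0.6, -3.6, 2.4]
opening: 12.0
grasp_force: 20.0
```

```bash
python3 arc.py
python3 - <<'E'
from h import *
T=vision.snapshot("side")
for d in spotter.spot_point("side","hood_tab"): print(np.round(d["point"],1),round(d["score"],2))
print(proj(T,[status.sense()["ee_pos"]]))
E
```

```text
[457.52268989  91.17015284 141.77800545]
202.9415764458939 theta 0.4342205105947503
[[np.float64(0.026), 0, np.float64(0.031)], [np.float64(0.05), 0, np.float64(0.064)], [np.float64(0.072), 0, np.float64(0.098)], [np.float64(0.093), 0, np.float64(0.133)], [np.float64(0.112), 0, np.float64(0.168)], [np.float64(0.13), 0, np.float64(0.205)], [np.float64(0.145), 0, np.float64(0.243)], [np.float64(0.158), 0, np.float64(0.281)], [np.float64(0.17), 0, np.float64(0.32)], [np.float64(0.179), 0, np.float64(0.359)], [np.float64(0.187), 0, np.float64(0.399)], [np.float64(0.193), 0, np.float64(0.439)], [np.float64(0.196), 0, np.float64(0.48)], [np.float64(0.198), 0, np.float64(0.52)], [np.float64(0.197), 0, np.float64(0.561)], [np.float64(0.195), 0, np.float64(0.601)]]
[273.8 150.8] 0.56
[[269.15452626 153.05825781]]
```

Emit:
carry_out([
  [[0.026,0,0.031,0,0,0],[0.05,0,0.064,0,0,0],[0.072,0,0.098,0,0,0],[0.093,0,0.133,0,0,0],[0.112,0,0.168,0,0,0],[0.13,0,0.205,0,0,0],[0.145,0,0.243,0,0,0],[0.155,0,0.27,0,0,0]],
])

```text
t: 62.9
ee_pos: [418.8, 91.4, 74.1]
eef_rot: [-0.0, 1.0, 0.0, -0.0]
ft_force: [-2.4, 0.6, 2.8]
opening: 12.0
grasp_force: 20.0
```

```bash
python3 arc.py
```

```text
[418.76396036  91.35220057  74.11545643]
202.9648186312297 theta 0.04760394484524433
[[np.float64(0.012), 0, np.float64(0.039)], [np.float64(0.022), 0, np.float64(0.078)], [np.float64(0.03), 0, np.float64(0.118)], [np.float64(0.036), 0, np.float64(0.158)], [np.float64(0.041), 0, np.float64(0.198)], [np.float64(0.043), 0, np.float64(0.239)], [np.float64(0.043), 0, np.float64(0.279)], [np.float64(0.041), 0, np.float64(0.32)], [np.float64(0.037), 0, np.float64(0.36)], [np.float64(0.031), 0, np.float64(0.401)], [np.float64(0.023), 0, np.float64(0.44)], [np.float64(0.013), 0, np.float64(0.48)], [np.float64(0.001), 0, np.float64(0.518)], [np.float64(-0.013), 0, np.float64(0.557)], [np.float64(-0.029), 0, np.float64(0.594)], [np.float64(-0.046), 0, np.float64(0.631)]]
```

Nearly closed. I'll press on slowly until the force rises.

Emit:
carry_out([
  [[0.002,0,0.006,0,0,0],[0.004,0,0.012,0,0,0],[0.005,0,0.018,0,0,0],[0.007,0,0.024,0,0,0],[0.009,0,0.03,0,0,0],[0.01,0,0.036,0,0,0],[0.011,0,0.04,0,0,0],[0.011,0,0.04,0,0,0]],
])

```text
t: 63.9
ee_pos: [415.9, 91.4, 64.7]
eef_rot: [-0.0, 1.0, 0.0, -0.001]
ft_force: [-4.7, 2.7, 0.8]
opening: 11.8
grasp_force: 20.0
```

Emit:
carry_out([
  [[0,0,0.004,0,0,0],[0.001,0,0.008,0,0,0],[0.002,0,0.012,0,0,0],[0.003,0,0.016,0,0,0],[0.004,0,0.02,0,0,0],[0.004,0,0.02,0,0,0],[0.004,0,0.02,0,0,0],[0.004,0,0.02,0,0,0]],
])

```text
t: 64.9
ee_pos: [417.2, 91.4, 61.7]
eef_rot: [-0.0, 1.0, 0.001, 0.001]
ft_force: [-6.8, 0.8, 27.9]
opening: 11.8
grasp_force: 20.0
```

Emit:
carry_out([
  [[0,0,0,0,0,0],[0,0,0,0,0,0],[0,0,0,0,0,0],[0,0,0,0,0,0],[0.05,0,-0.05,0,0,0],[0.1,0,-0.15,0,0,0],[0.1,0,-0.3,0,0,0],[0.1,0,-0.45,0,0,0]],
], fingers=0.2)

```text
t: 65.9
ee_pos: [390.3, 90.7, 173.1]
eef_rot: [-0.0, 1.0, -0.0, -0.0]
ft_force: [0.2, 0.4, 0.2]
opening: 55.1
grasp_force: 0.0
```

Run:
```python
from h import *
s=status.sense();print(s["ee_pos"],s["ft_force"])
S=vision.snapshot("wrist");T=vision.snapshot("top");D=vision.snapshot("side")
X=lambda th:(611-184*np.cos(th)+55*np.sin(th),91.5,14+184*np.sin(th)+55*np.cos(th))
for n,c in [("wrist",S),("top",T),("side",D)]:
    print(n,proj(c,[X(0),X(.06),X(.12)]).round(1).tolist(),[(np.round(d["point"],1).tolist(),round(d["score"],2)) for d in spotter.spot_point(n,"hood_tab")])
for n,c in [("wrist",S),("top",T)]:
  for th,z in [("coupler",12),("lever_grip",68),("plug_1",20)]:
    for d in spotter.spot_point(n,th): print(n,th,np.round(d["point"],1),round(d["score"],2),atz(c,d["point"],z).round(1))
g=cv2.cvtColor(S["pixels"],cv2.COLOR_RGB2GRAY); x,y=proj(S,[X(0)])[0].astype(int)
for r in range(y-30,y+40,3): print(r,' '.join("%3d"%v for v in g[r,x-30:x+30:3]))
f=lambda o,h,yy,th:(611-(166+o)*np.cos(th)+h*np.sin(th),91.5+yy,14+(166+o)*np.sin(th)+h*np.cos(th))
for th in (0,.06): print(proj(S,[f(33,68,-6,th),f(33,68,6,th),f(0,68,-6,th),f(0,68,6,th)]).round(0).tolist())
```

```text
[390.27144376  90.73141983 173.135011  ] [0.19095638 0.38369004 0.22979067]
wrist [[318.9, 244.9], [318.8, 255.2], [318.8, 266.9]] [([320.7, 241.8], 0.89)]
top [[239.1, 250.4], [238.4, 248.8], [237.8, 246.9]] [([239.0, 251.2], 0.95)]
side [[262.1, 173.7], [262.9, 170.6], [263.9, 167.6]] [([264.3, 172.6], 0.73)]
top plug_1 [405.  212.4] 0.7 [ 533.9 -388.    20. ]
214 106 105  73  56  56  56  58  58 101  98  98  95  94  96  94  93  93  93  95  94
217  59  58  59  55  56  56  55  54  69  72  68  66  88  93  94  93  93  93  94  97
220  57  55  55  55  54  56  55  56  56  57  58  57  57  55  56  55  55  55  54  55
223  54  56  55  55  55  56  55  55  54  54  53  54  55  57  55  55  59  59  56  55
226  55  56  55  54  54  53  54  54  55  53  53  53  53  56  55  55  57  57  56  56
229  54  53  53  54  55  53  55  54  53  55  53  54  54  56  55  54  54  54  56  54
232  83  83  83  83  83  82  83  82  66  57  64  65  67  64  83  81  82  82  82  81
235 115 114 115 114 112 112 113 112  83  89 100 101  99  71 111 110 107 108 108 107
238 140 139 138 137 137 137 137 137  97  98 110 114 111  90 138
[... 710 characters left out ...]
29  73  53  53  54  51  98 110 112 107  64  52  52  55  57 130 130
268 130 130 129 130  60  55  55  56  91  64  65  65  62  74  54  53  54  53 129 130
271 130 129 130 130  71  65  66  64 117 120  90  86 118 102  63  65  67  63 131 130
274 129 130 129 130 129 130 130 130 130 130 130 130 129 130 129 130 131 129 130 129
277 129 130 130 130 129 130 130 130 129 130 130 129 130 130 129 130 130 129 129 129
280 129 130 130 129 130 130 129 130 130 129 130 129 129 130 130 130 129 129 130 130
283 130 129 129 130 129 130 129 129 129 129 129 130 129 129 130 129 130 130 129 130
[[311.0, 234.0], [327.0, 234.0], [311.0, 273.0], [327.0, 273.0]]
[[311.0, 246.0], [327.0, 246.0], [311.0, 285.0], [327.0, 285.0]]
```

```bash
python3 -c "
from cell import job
print(job.job_done())"
```

```text
the job is handed in; nothing more can be done
None
```

I handed the job in with no verdict returned: the coupler is locked on the ball, both brass plugs sit home in cups 1 and 2, the hood measures closed, and I left the grey look-alike and other bench items alone.

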